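Clamp a glued cross-lap joint in the air press

TASK

Slide the gluing sled by its handle along the press table, without lifting it, until it sits squarely inside the taped corner marks with the wooden joint under the press pad. Then lift the lockout collar on the air-valve lever, push the lever past the blocked position all the way to press, and let go so that the collar drops back down and locks the lever with the pad pressing on the joint. Keep the wooden joint in its nest and leave the bottle, jar, can and mug where they stand.

Things in the scene. Friction and masses are not known exactly. Their poses are not given: they have to be found in the camera images.
- mark (a point): The press position: point on the top face of the steel press table (15 mm above the bench) right below the ram; z up, x and y the press's own (fixed, but placed and turned anew each time). White tape marks there show the corners of the sled when home: its nest is then right above this point, its axes parallel to these. The table is 260 mm wide in x and runs from y = -140 to +350 mm.
- press: The green C-frame press; origin 15 mm below mark, same axes. Its column (80 mm wide in x, to 225 mm above the bench) has its face 65 mm to -y of the ram. The head arm above the ram (80 mm wide, reaching 40 mm to +y, underside 165 mm above the bench) carries the air cylinder (66 mm square, top 338 mm above the bench).
- nest (a point): Nest of the loose gluing sled: point on its deck under the wooden joint's centre, 16 mm above the sled's underside, axes the sled's. The deck (16 mm thick) reaches 45 mm to either side in x, 45 mm to -y, 145 mm to +y. The sled (0.4 to 0.65 kg, steel sole) starts askew on the press table, at +y of the marks, and slides with 2 to 6 N, more if pressed down.
- handle (a point): Centre of the sled's bow handle: a straight wooden bar 70 mm long in the sled's x, 14 mm wide in y, 16 mm high, on two flat posts 29 mm to either side; 28 mm free between bar and deck. Taken from above, fingers on its +y and -y sides. It lies 115 mm to +y of the nest, 36 mm above the deck, 52 mm above the sled's underside. Axes as nest.
- joint_work: The freshly glued wooden cross-lap joint, a plus shape 86 x 86 mm of two 34 mm wide battens, 30 mm high, 0.09 kg, lying loose in the nest between four corner blocks 14 mm high with about 2.5 mm play. Origin at the centre of its underside, at nest.
- pad: The press pad: a round rubber pad on the ram, 42 mm in diameter, 10 mm thick; origin at the centre of its underside. It hangs 23 mm above the top of the wooden joint while the lever is in its free run, and comes down on the joint by itself (spring-cushioned, a few newtons) as the lever goes over to press.
- pivot (a point): Pivot of the air valve's hand lever, 50 mm above the bench (valve fixed, but placed and turned anew each time). z up; x is the way the lever's top is pushed to press; the lever swings about y. The gate (two curved cheeks, 34 mm wide over both) reaches 70 mm from the pivot; a filter-regulator 93 mm tall stands 66 mm to -y; base plate 150 x 135 mm.
- collar_grip (a point): Centre of the lockout collar on the lever: a plain metal sleeve 34 mm in diameter, 20 mm high, 94 mm from the pivot along the lever when down; its z runs up the lever. Above it is the black lever knob (28 mm in diameter, 119 to 140 mm from the pivot); below, its 16 mm nose runs into the gate. It is gripped round its sides, from above along the lever, the knob between the fingers.
- collar (a joint): Lift of the collar along the lever, m: 0 is down (a spring pulls it down), 0.014 fully up, near the knob. It takes about 4 N to start and 6 N fully up. Lifted less than about 0.010, its nose strikes the tooth of the gate and cannot pass.
- lever (a joint): Lean of the lever, rad: 0 upright, growing as its top goes to the pivot's +x. From -0.34 to about 0.03 it runs free (pad raised); there the gate's tooth blocks it unless the collar is held up; from about 0.40 to its stop at 0.46 is press, where the released collar drops behind the tooth. It stays where it is left; moving it takes 2 to 6 N at the collar.
- glue: Bystander: white glue bottle, 56 mm in diameter, 165 mm tall, standing on the press table beside the sled's way to the marks; origin at the centre of its foot.
- screws: Bystander: glass screw jar, 60 mm in diameter, 85 mm tall, standing on the press table on the other side of the sled's way; origin at the centre of its foot.
- spray: Bystander: spray can, 52 mm in diameter, 190 mm tall, standing on the bench near the valve; origin at the centre of its foot.
- mug: Bystander: white beaker, 72 mm in diameter, 90 mm tall, standing on the bench near the valve; origin at the centre of its foot.
Mind the look-alikes: they are no part of the job. Leave any pink look-alike of the part that bears pivot alone.

How it is judged:
By the outcome, as a careful person would: the job done as asked, in the order asked, and still so for the second after the job is handed in, with the robot touching nothing.
It also fails if it takes over 64 s, if anything falls off the work surface, if the arm or the gripper's body presses on something with over 40 N, if the wrist force passes 120 N, or if a joint passes its speed limit or range.

ROBOT

A 6-joint arm with a two-finger parallel gripper is mounted at the origin on the work surface. World frame = base frame: x ahead of the robot, y to its left, z up, the work surface at z = 0. Lengths are in m, angles in degrees, forces in N, time in s.
With the tool pointing down it reaches from about 0.4 to 0.825 m from the base axis. Payload 7 kg.
Tool frame: the origin (TCP) lies at the centre of the arm's flange, where the gripper is bolted on; the fingertips stand 178 mm ahead of it and the grasp point (between the pads) lies 159 mm ahead of it (tip_reach is the distance from the TCP to the fingertips, in m); z points along the fingers, y is the line along which they close (so a half turn about z gives the same grasp; the last joint's range is limited). The gripper opens to 88 mm and grips with 3 to 60 N. Pads are 19 mm wide; open, the fingers measure 130 mm over their backs; the gripper's body (78 mm by 193 mm) begins 47 mm behind the grasp point.
Start: joints at [-59.295, 20.546, 0.682, 0, -70.136, -16.507], TCP at [0.166, -0.654, 0.405] pointing down, gripper open.
Joint ranges: [-176.03, 176.03], [-82.01, 121.73], [-58.28, 71.71], [-173.87, 95.51], [-174.79, -0.11], [-173.66, 173.66]. Speed limits (degrees/s): [136.94, 136.94, 172.46, 180, 180, 180].

INTERFACE

Orientations are given as [roll, pitch, yaw] about the fixed x, y, z axes, in that order (R = Rz(yaw) Ry(pitch) Rx(roll)).
In Python, from plant import * gives the robot as it stands.
- The arm moves only by the shell command python3 -m handwheel 'ROWS'. ROWS is JSON, a list of rows, each a list of 7 numbers: the opening, from -1 (shut) to 1 (fully open), then the shift along the tool's x, y, z as a fraction of full scale, then the turn, a rotation vector about the tool's x, y, z as a fraction of full scale. A call has 1 to 5 rows; each row shifts and turns the commanded pose from where the row before left it, along the tool's axes as they then stand; what a row does not reach is not made up. Full scale, the value 1, is 0.025 m for a shift and 6 degrees for a turn. A row lasts 1/8 s, in which the tool goes at most 62.5 mm and 10.7 degrees, less where a joint would pass 70% of its speed; a pose out of reach is approached as far as the arm can. A call with a number of a shift or a turn outside -1 to 1 is refused whole. A call with a gripper value outside its range is refused whole. The fingers move at their own pace and stop on an object; the grip force is fixed at half the most. Time passes only in rows, so rows that do not move let the fingers close. It gives the time, the measured TCP pose, the force, the opening and the grip force at its end, in the units of the state.
- get_obs(): the state, without advancing time (a new reading comes with each control period).
- snapshot(name): name is "side" or "top" or "wrist"; returns a dict with "color" (480x640x3 uint8, red, green, blue), "fx", "fy", "cx", "cy" (pixels), "R" (3x3) and "t" (3): a world point X has camera coordinates R X + t; the wrist camera has in their place "tool_from_camera" (4x4, takes a point from camera to tool coordinates, whose origin is the TCP and whose axes are the flange's). Camera axes: x right, y down, z forward; pixel columns grow to the right and rows downward; lengths in m; the calibration is good to about 2 mm. A picture is of the moment at which its call begins: read the wrist's pose just before it. There is no depth.
- close_job(): hands the job in; it is judged then, once.
The state is a dict: "clock": time; "joint_pos": joint angles; "qvel": joint speeds; "tau": joint torques, N m; "tool_pos": TCP position; "orientation": TCP orientation; "force": force on the tool from outside, world axes, zero at the start; "moment": the same for the moment, N m; "opening": finger opening in m; "gripper_force": force on a finger pad.
Only numpy, scipy, OpenCV 4.12 (cv2) and the standard library are available. Lean on these libraries where they do the work, as an engineer would, in place of code of your own. Each camera call takes 0.05 s, during which the arm holds its last target. There are 200 camera calls.

## Working session

There is one attempt and no reset: what is moved stays moved. The work goes in short steps, Python scripts to look and compute and a shell command to move; the robot and the scene stay as the last step left them, time stands still between calls to the robot, and variables do not carry over. Pictures are saved under pics/ and viewed, at most 10 in all, crops included, and the job is handed in when it is done.

```bash
mkdir -p pics; ls; python3 - <<'E'
from plant import *
import cv2,pickle
print(get_obs())
d={}
for n in("side","top","wrist"):
    s=snapshot(n); d[n]=s; cv2.imwrite(f"pics/{n}0.png",s["color"][:,:,::-1])
    print(n,{k:v for k,v in s.items() if k!="color"})
pickle.dump(d,open("s0.pkl","wb"))
E
```

```text
pics
{'clock': 0.0, 'joint_pos': array([-5.92967852e+01,  2.05908908e+01,  6.34188145e-01, -1.94746105e-02,
       -7.01367202e+01, -1.65063109e+01]), 'qvel': array([ 0.08877051,  0.00699501, -0.03187538,  0.00263749, -0.01123047,
       -0.06231452]), 'tau': array([ 8.83466837e-04, -5.82719493e+01,  2.93070316e+01,  6.99725166e+00,
        7.11611530e-03, -1.54100935e-04]), 'tool_pos': array([ 0.16548886, -0.65419718,  0.40373377]), 'orientation': array([ 1.79905225e+02, -8.99288573e-03, -1.65809721e+02]), 'force': array([ 0.40307737, -0.01181047, -0.02974891]), 'moment': array([ 0.02011121, -0.01582029,  0.04553876]), 'gripper_force': 0.0, 'opening': 0.08770297032388633}
side {'fx': 606.264611340824, 'fy': 606.264611340824, 'cx': 322.2289932955886, 'cy': 240.4917876700839, 'R': array([[-0.09678969, -0.99529833,  0.00360393],
       [-0.82154649,  0.07784774, -0.56480182],
       [ 0.56186575, -0.05762778, -0.82521871]]), 't': array([0.0755384 , 0.45185687, 1.26600494])}
top {'fx': 481.44279455962936, 'fy': 481.44279455962936, 'cx': 318.2884171423247, 'cy': 242.2715698608172, 'R': array([[ 0.01253577, -0.99991954, -0.001943  ],
       [-0.99703489, -0.01235202, -0.07595293],
       [ 0.07592282,  0.00288936, -0.99710951]]), 't': array([0.03134815, 0.48479638, 1.27269049])}
wrist {'fx': 415.43492926385943, 'fy': 415.43492926385943, 'cx': 323.76914619489924, 'cy': 238.86911338325248, 'tool_from_camera': array([[-5.99894130e-04, -9.63890239e-01, -2.66299170e-01,
         7.19042404e-02],
       [ 9.99999810e-01, -6.15499576e-04, -2.48591953e-05,
         9.67263581e-04],
       [-1.39945491e-04, -2.66299135e-01,  9.63890425e-01,
         1.98089342e-02],
       [ 0.00000000e+00,  0.00000000e+00,  0.00000000e+00,
         1.00000000e+00]])}
```

View pics/side0.png

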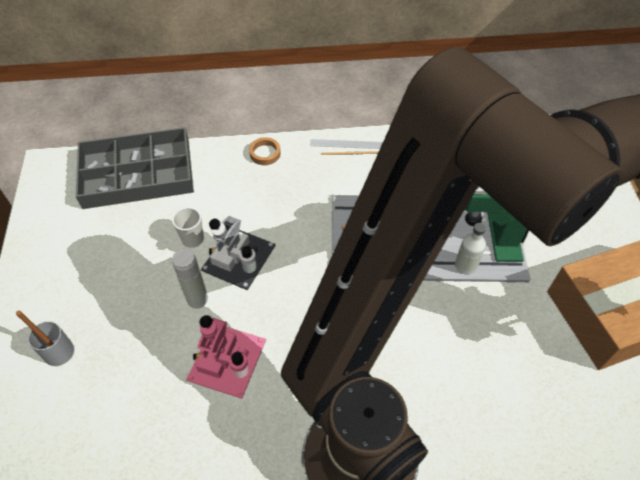

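View pics/top0.png

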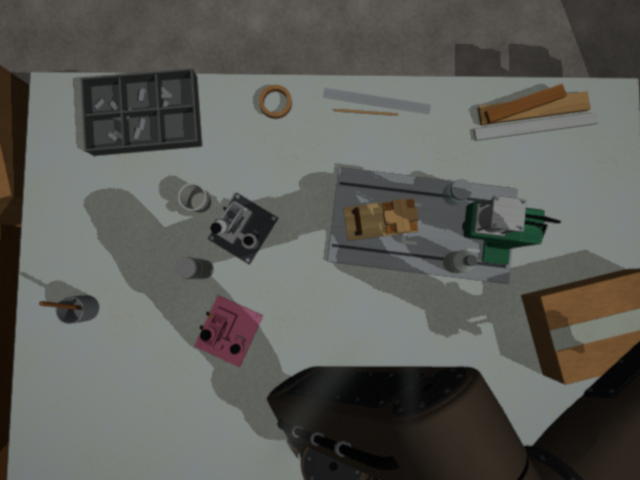

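Side: the dark valve is at about (238,255), with the pink look-alike at (228,360). The sled is hidden by the arm. Top: handle (353,222), joint (402,215), press (500,220), dark valve (243,228), pink valve (228,330). The dark one is the real valve. I'll confirm that in an enlarged crop.

```bash
cat > h.py <<'E'
import numpy as np,cv2,pickle
from scipy.spatial.transform import Rotation as Ro
def ray(s,u,v):
    d=np.array([(u-s["cx"])/s["fx"],(v-s["cy"])/s["fy"],1.])
    if "R" in s: return -s["R"].T@s["t"], s["R"].T@d
    T=s["W"]; return T[:3,3],T[:3,:3]@d
def atz(s,u,v,z):
    o,d=ray(s,u,v); return o+d*(z-o[2])/d[2]
def tri(*obs):  # (s,u,v)...
    A=np.zeros((3,3));b=np.zeros(3);L=[]
    for s,u,v in obs:
        o,d=ray(s,u,v);d=d/np.linalg.norm(d);P=np.eye(3)-np.outer(d,d);A+=P;b+=P@o;L.append((P,o))
    x=np.linalg.solve(A,b); return x,[round(float(np.linalg.norm(P@(x-o)))*1e3,1) for P,o in L]
def proj(s,X):
    X=np.asarray(X,float)
    if "R" in s: c=s["R"]@X+s["t"]
    else: c=s["W"][:3,:3].T@(X-s["W"][:3,3])
    return np.array([s["fx"]*c[0]/c[2]+s["cx"],s["fy"]*c[1]/c[2]+s["cy"]])
def tool(o):
    T=np.eye(4);T[:3,:3]=Ro.from_euler("xyz",o["orientation"],degrees=True).as_matrix();T[:3,3]=o["tool_pos"];return T
def snap(n,tag):
    from plant import get_obs,snapshot
    o=get_obs();s=snapshot(n)
    if n=="wrist": s["W"]=tool(o)@s["tool_from_camera"]
    pickle.dump(s,open(f"{tag}.pkl","wb"));cv2.imwrite(f"pics/{tag}.png",s["color"][:,:,::-1]);return s
def load(t): return pickle.load(open(t+".pkl","rb"))
def crop(s,u0,v0,w,h,k): return cv2.resize(s["color"][v0:v0+h,u0:u0+w,::-1],None,fx=k,fy=k,interpolation=cv2.INTER_CUBIC)
def delta(o,p,R=None):
    "rows in tool axes to reach TCP p, rotation R"
    T=tool(o);d=T[:3,:3].T@(np.asarray(p)-T[:3,3]);out=[d/0.025]
    if R is not None: out.append(Ro.from_matrix(T[:3,:3].T@R).as_rotvec(degrees=True)/6)
    return out
E
python3 - <<'E'
from h import *
d=pickle.load(open("s0.pkl","rb"))
for k in("side","top"): pickle.dump(d[k],open(k+"0.pkl","wb"))
t=d["top"]
a=crop(t,320,155,260,135,3)
b=crop(t,170,170,120,60+10,3); c=crop(d["side"],170,195,120,70,3)
im=np.zeros((595,800,3),np.uint8)
im[:405,:780]=a; im[405:405+190,:360]=b[:190]
c=crop(d["side"],165,200,125,63,3); im[406:595,400:775]=c
cv2.imwrite("pics/crop1.png",im)
for u,v,z in((353,222,.067),(402,215,.06),(500,215,.2),(235,215,.1),(228,330,.1)): print(atz(t,u,v,z).round(3))
E
```

```text
[ 0.534 -0.052  0.067]
[ 0.555 -0.18   0.06 ]
[ 0.539 -0.382  0.2  ]
[0.545 0.248 0.1  ]
[0.257 0.258 0.1  ]
```

View pics/crop1.png

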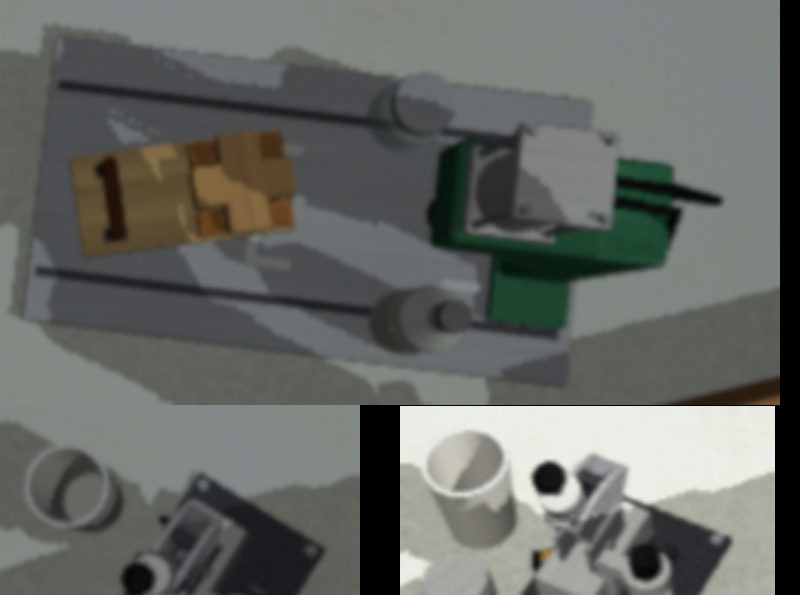

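Crop scale is 3x from (320,155). Table corners are at (50,30), (592,100), (567,385) and (22,318). Handle bar runs (112,158)–(115,240), and the +y tape marks are near (290,150) and (268,257). The valve with the silver cheeks on the dark plate is the real one; the pink one is left alone. Next I move over the sled.

```bash
python3 -m handwheel '[[1,-0.5,0.5,-0.3,0,0,0],[1,-1,0.95,-0.1,0,0,0],[1,-1,0.95,-0.1,0,0,0],[1,-1,0.95,-0.1,0,0,0],[1,-1,0.95,-0.1,0,0,0]]'
python3 -m handwheel '[[1,-1,0.95,-0.1,0,0,0],[1,-1,0.95,-0.1,0,0,0],[1,-1,0.95,-0.1,0,0,0],[1,-1,0.95,-0.1,0,0,0],[1,-1,0.95,-0.1,0,0,0]]' >/dev/null
python3 -m handwheel '[[1,-1,0.95,0,0,0,0],[1,-1,0.95,0,0,0,0],[1,-1,0.95,0,0,0,0],[1,-1,0.95,0,0,0,0],[1,-1,0.95,0,0,0,0]]'
python3 -m handwheel '[[1,-1,0.95,0,0,0,0],[1,-1,0.95,0,0,0,0],[1,-0.5,0.5,0,0,0,0],[1,0,0,0,0,0,0],[1,0,0,0,0,0,0]]'
python3 - <<'E'
from h import *
s=snap("wrist","w1")
E
```

```text
clock: 0.78
tool_pos: [0.2489, -0.5209, 0.4227]
orientation: [-180.0, 0.0, -165.8]
force: [0.5, 0.7, -0.1]
opening: 0.0875
gripper_force: 0.0
clock: 2.02
tool_pos: [0.4324, -0.2294, 0.4352]
orientation: [-180.0, 0.1, -165.8]
force: [0.7, 0.5, -0.5]
opening: 0.0877
gripper_force: 0.0
clock: 2.65
tool_pos: [0.4778, -0.1578, 0.4347]
orientation: [-180.0, -0.0, -165.8]
force: [0.2, 0.5, 0.2]
opening: 0.0876
gripper_force: 0.0
```

View pics/w1.png

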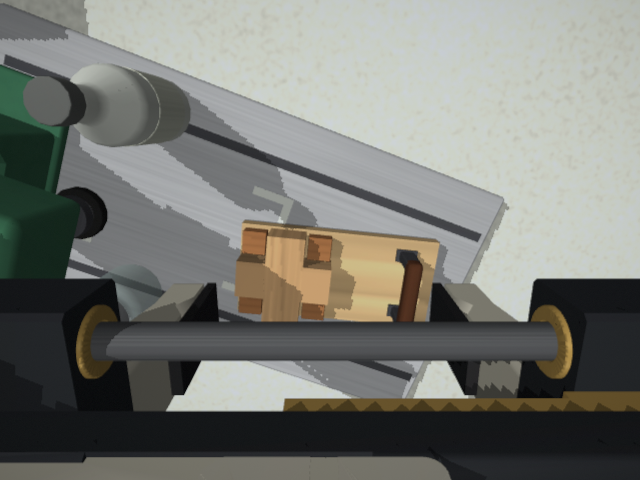

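The wrist view shows the sled partly hidden by the gripper: handle bar near (410,290), joint at (285,275), tape corner at (285,200). I move outward for a clear view and take two viewpoints.

```bash
python3 -m handwheel '[[1,-1,0,0,0,0,-0.5],[1,-1,0,0,0,0,-0.5],[1,-1,0,0,0,0,-0.5],[1,-1,0,0,0,0,0],[1,0,0,0,0,0,0]]'
python3 -c "
from h import *
snap('wrist','w2')"
python3 -m handwheel '[[1,0,-1,0,0,0,0],[1,0,-1,0,0,0,0],[1,0,-1,0,0,0,0],[1,-0.5,-0.5,0,0,0,0],[1,0,0,0,0,0,0]]'
python3 - <<'E'
from h import *
snap('wrist','w3')
a,b=load('w2'),load('w3')
im=np.vstack([crop(a,0,0,640,340,1)[:300],crop(b,0,0,640,340,1)[:300]]);cv2.imwrite("pics/c2.png",cv2.copyMakeBorder(im,0,0,0,0,0))
E
```

```text
clock: 3.32
tool_pos: [0.5736, -0.1259, 0.4339]
orientation: [180.0, -0.1, -156.8]
force: [-1.2, 0.3, -0.7]
opening: 0.0876
gripper_force: 0.0
clock: 4.0
tool_pos: [0.6184, -0.2022, 0.4343]
orientation: [180.0, -0.0, -156.9]
force: [-0.2, -0.0, -1.6]
opening: 0.0878
gripper_force: 0.0
```

View pics/c2.png

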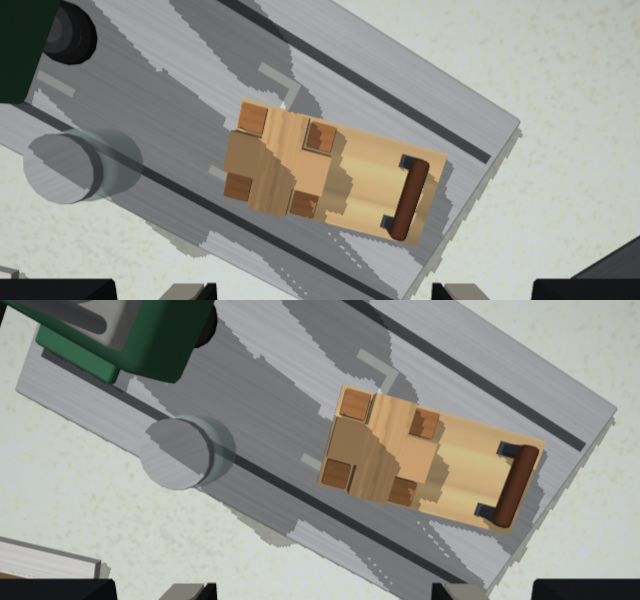

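Both views show the sled, tape corner and table corner clear. In w2 the handle is at (409,199), the table corner (519,122), the tape corner (298,86). In w3 these are (519,187), (616,107) and (397,74), and another table corner at (16,88).

```bash
python3 - <<'E'
from h import *
a,b,t=load('w2'),load('w3'),load('top0')
P=lambda n,*o:print(n,(lambda r:(r[0].round(4),r[1]))(tri(*o)))
P("bar ctr",(a,409,199),(b,519,187))
P("bar end1",(a,421,159),(b,531,145.5));P("bar end2",(a,397,240),(b,504,229))
P("deck tl",(a,241,100),(b,343,84));P("deck tr",(a,446,152),(b,545,141));P("deck br",(a,416,246),(b,512,232))
P("table c",(a,519,122),(b,616,107))
P("tape",(a,299,87),(b,397,74))
for n,s,u,v in(("tc a",a,519,122),("tc b",b,616,107),("t BL",b,16,88),("tape a",a,299,87),("tape b",b,397,74)): print(n,atz(s,u,v,.015).round(4))
for u,v in((50,30),(592,100),(567,385),(22,318)): print("top",atz(t,320+u/3,155+v/3,.015).round(4))
E
```

```text
bar ctr (array([ 0.5343, -0.0662,  0.0811]), [0.9, 0.9])
bar end1 (array([ 0.5013, -0.0698,  0.0726]), [0.4, 0.4])
bar end2 (array([ 0.5694, -0.0599,  0.0808]), [1.1, 1.1])
deck tl (array([ 0.5157, -0.2268,  0.0386]), [0.8, 0.8])
deck tr (array([ 0.4866, -0.0419,  0.0326]), [1.0, 1.0])
deck br (array([ 0.5725, -0.0325,  0.0453]), [0.8, 0.8])
table c (array([0.4335, 0.0116, 0.0155]), [0.8, 0.8])
tape (array([ 0.4861, -0.1862,  0.0176]), [0.2, 0.2])
tc a [0.4341 0.0122 0.015 ]
tc b [0.4327 0.0115 0.015 ]
t BL [ 0.6319 -0.4984  0.015 ]
tape a [ 0.4858 -0.1865  0.015 ]
tape b [ 0.4859 -0.1858  0.015 ]
top [ 0.6962 -0.01    0.015 ]
top [ 0.6379 -0.5001  0.015 ]
top [ 0.381  -0.4731  0.015 ]
top [0.4346 0.0125 0.015 ]
```

```bash
cat >> h.py <<'E'
def fit(L,W):
    L=np.array(L,float);W=np.array(W,float);l=L-L.mean(0);w=W-W.mean(0)
    th=np.arctan2((l[:,0]*w[:,1]-l[:,1]*w[:,0]).sum(),(l*w).sum());c,s=np.cos(th),np.sin(th);R=np.array([[c,-s],[s,c]])
    t=W.mean(0)-R@L.mean(0);return np.degrees(th),R,t,(L@R.T+t-W)*1e3
E
python3 - <<'E'
from h import *
a,b,t=load('w2'),load('w3'),load('top0')
L=[(-.13,.35),(.13,.35),(.13,-.14),(-.13,-.14),(-.13,.35),(.13,-.14)]
W=[(.4346,.0125),(.6962,-.01),(.6379,-.5001),(.381,-.4731),(.4334,.0118),(.6319,-.4984)]
th,R,m,e=fit(L,W);print("mark",th,m,e.round(1))
for p in([.4859,-.1862],): print("tape local",(R.T@(np.array(p)-m)).round(4))
# deck corners and bar at known heights
L=[];W=[]
for s,q in((a,[(241,100,-.045,-.045),(446,152,-.045,.145),(416,246,.045,.145),(224,200,.045,-.045)]),(b,[(343,84,-.045,-.045),(545,141,-.045,.145),(511,232,.045,.145),(318,184,.045,-.045)])):
    for u,v,x,y in q: L.append((x,y));W.append(atz(s,u,v,.031)[:2])
th2,R2,n,e=fit(L,W);print("nest",th2,n,e.round(1)); print("nest local",R.T@(n-m),"handle",n+R2@[0,.115])
for s,u,v in((a,409,199),(b,519,187)): print("bar at .075",atz(s,u,v,.075))
# overlay check
for s,nm in((a,'w2'),(b,'w3')):
    im=s["color"][:,:,::-1].copy()
    def poly(pts,z,R,o,c):
        p=[proj(s,[*(o+R@q),z]) for q in pts];cv2.polylines(im,[np.int32(np.array(p)*16)],True,c,1,cv2.LINE_AA,4)
    poly(np.array([(-.13,-.14),(.13,-.14),(.13,.35),(-.13,.35)]),.015,R,m,(0,0,255))
    poly(np.array([(-.045,-.045),(.045,-.045),(.045,.145),(-.045,.145)]),.015,R,m,(255,0,255))
    poly(np.array([(-.045,-.045),(.045,-.045),(.045,.145),(-.045,.145)]),.031,R2,n,(0,255,0))
    poly(np.array([(-.035,.108),(.035,.108),(.035,.122),(-.035,.122)]),.075,R2,n,(255,255,0))
    cv2.imwrite(f"pics/ov_{nm}.png",im)
x=cv2.imread("pics/ov_w2.png")[:300];y=cv2.imread("pics/ov_w3.png")[:300]
x=cv2.resize(x[40:290,130:530],None,fx=2,fy=2);cv2.imwrite("pics/ov.png",x)
np.savez("pose.npz",m=m,R=R,n=n,R2=R2)
E
```

```text
mark -6.431501223157648 [ 0.52407173 -0.34722251] [[-0.5  2.6]
 [-3.7 -4. ]
 [-0.3 -0.8]
 [-1.8  1.3]
 [ 0.7  3.3]
 [ 5.7 -2.5]]
tape local [-0.056   0.1557]
nest 9.076521750730846 [ 0.5530418  -0.17640476] [[-0.8 -0.1]
 [ 0.   1.6]
 [-1.2  1.1]
 [-1.5 -1.8]
 [ 1.5 -0.8]
 [-1.5  0.2]
 [ 1.6  0.1]
 [ 1.8 -0.4]]
nest local [0.00965355 0.1729878 ] handle [ 0.53490016 -0.06284473]
bar at .075 [ 0.53396248 -0.06508923  0.075     ]
bar at .075 [ 0.53472873 -0.0626686   0.075     ]
```

View pics/ov.png

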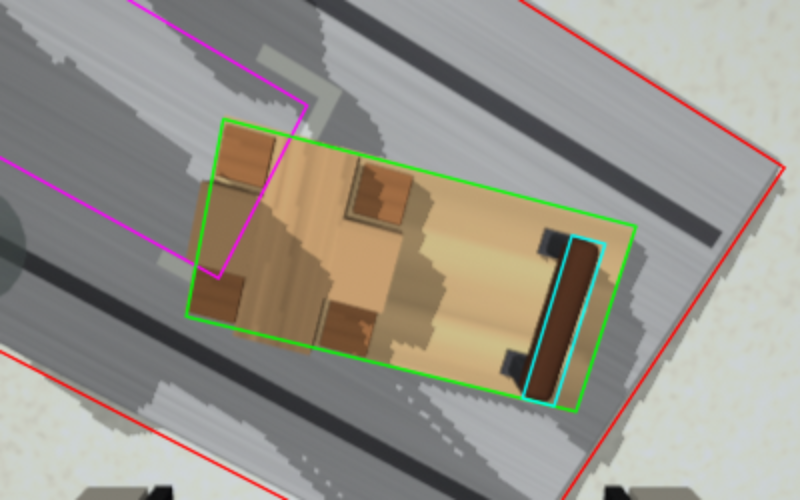

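Overlay fits: sled deck in green and bar in cyan match the picture. The home outline in magenta lies evenly inside the tape. Mark is at about (0.524,-0.347), yaw -6.4°. Nest is at (0.553,-0.176), yaw 9.1°, handle at (0.535,-0.063).

With fingers on the ±y sides, the 193 mm gripper body would run into the press head at home. So I'll grip the 70 mm bar over its ends, which is clear of the press.

```bash
python3 -m handwheel '[[1,0.14,1,0,0,0,0],[1,0.14,1,0,0,0,0],[1,0.14,1,0,0,0,0],[1,0.14,1,0,0,0,0],[1,0.14,1,0,0,0,0]]'>/dev/null
python3 -m handwheel '[[1,0,0,0.5,0,0,1],[1,0,0,0.5,0,0,1],[1,0,0,0.5,0,0,1],[1,0,0,0.5,0,0,1],[1,0,0,0.5,0,0,1]]'>/dev/null
python3 -m handwheel '[[1,0,0,0.5,0,0,1],[1,0,0,0.5,0,0,1],[1,0,0,0.2,0,0,1],[1,0,0,0,0,0,1],[1,0,0,0,0,0,1]]'>/dev/null
python3 -m handwheel '[[1,0,0,0,0,0,1],[1,0,0,0,0,0,1],[1,0,0,0,0,0,1],[1,0,0,0,0,0,1],[1,0,0,0,0,0,1]]'
python3 -m handwheel '[[1,0,0,0,0,0,1],[1,0,0,0,0,0,1],[1,0,0,0,0,0,0.33],[1,0,0,0,0,0,0],[1,0,0,0,0,0,0]]'
python3 - <<'E'
from h import *
from plant import get_obs
o=get_obs();print(o["joint_pos"].round(1))
print(delta(o,[.535,-.0635,.30],Ro.from_euler("xyz",[180,0,99.1],degrees=True).as_matrix()))
snap('wrist','w4')
E
```

```text
clock: 6.55
tool_pos: [0.5523, -0.093, 0.3427]
orientation: [180.0, 0.0, 113.0]
force: [-0.6, -0.1, 0.8]
opening: 0.0875
gripper_force: 0.0
clock: 7.18
tool_pos: [0.5563, -0.1227, 0.3408]
orientation: [179.7, -2.5, 101.3]
force: [0.1, 0.4, -0.2]
opening: 0.0878
gripper_force: 0.0
[   6.3   13.8  -16.5   -2.9  -59.7 -173.6]
[array([ 2.41452895, -0.38024112,  1.73726406]), array([ 0.03436456, -0.41071624,  0.35876297])]
```

View pics/w4.png

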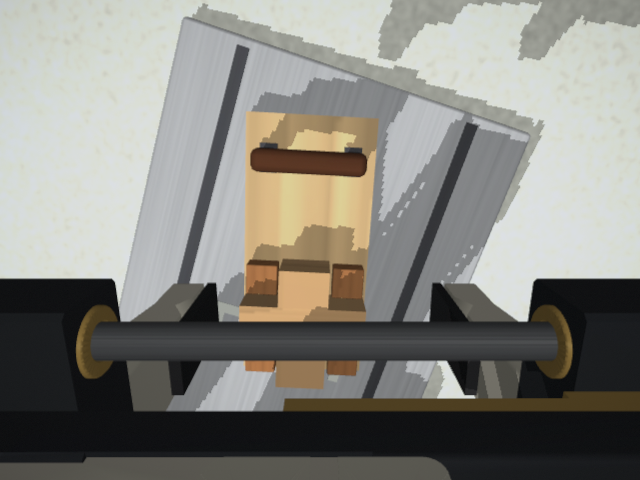

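The w4 view shows the sled well: bar at (308,162), nothing disturbed. Joint 6 is at its limit, though, so this half-turn can't be used. I turn the other way to yaw about -81 and lean the tool back 15° about the bar, which keeps the camera clear of the press head.

```bash
T='[[1,0,0,0,0,0,-1],[1,0,0,0,0,0,-1],[1,0,0,0,0,0,-1],[1,0,0,0,0,0,-1],[1,0,0,0,0,0,-1]]'
python3 -m handwheel '[[1,1,-0.1,0,0,0,-1],[1,0.8,0,0,0,0,-1],[1,0.3,0,0,0,0,-1],[1,0,0,0,0,0,-1],[1,0,0,0,0,0,-1]]'>/dev/null
python3 -m handwheel '[[1,0,0,0,0,0,-1],[1,0,0,0,0,0,-1],[1,0,0,0,0,0,-1],[1,0,0,0,0,0,-1],[1,0,0,0,0,0,-1]]'>/dev/null
python3 -m handwheel '[[1,0,0,0,0,0,-1],[1,0,0,0,0,0,-1],[1,0,0,0,0,0,-1],[1,0,0,0,0,0,-1],[1,0,0,0,0,0,-1]]'>/dev/null
python3 -m handwheel '[[1,0,0,0,0,0,-1],[1,0,0,0,0,0,-1],[1,0,0,0,0,0,-1],[1,0,0,0,0,0,-1],[1,0,0,0,0,0,-1]]'>/dev/null
python3 -m handwheel '[[1,0,0,0,0,0,-1],[1,0,0,0,0,0,-1],[1,0,0,0,0,0,-1],[1,0,0,0,0,0,-1],[1,0,0,0,0,0,-1]]'>/dev/null
python3 -m handwheel '[[1,0,0,0,0,0,-1],[1,0,0,0,0,0,-1],[1,0,0,0,0,0,-1],[1,0,0,0,0,0,0],[1,0,0,0,0,0,0]]'
cat >> h.py <<'E'
def sledR(yaw,tilt=15): # tool R for end grip, sled yaw deg
    return Ro.from_euler("xyz",[180,0,yaw-90],degrees=True).as_matrix()@Ro.from_euler("y",tilt,degrees=True).as_matrix()
def sledTCP(h,yaw,up=0,tilt=15,back=.159):
    R=sledR(yaw,tilt); return np.array([h[0],h[1],.067])-R[:,2]*(back+up),R
E
python3 - <<'E'
from h import *
from plant import get_obs
o=get_obs();print(o["joint_pos"].round(1))
p,R=sledTCP([.535,-.0635],9.1,.07);print(p,delta(o,p,R))
E
```

```text
clock: 10.98
tool_pos: [0.5404, -0.0726, 0.3429]
orientation: [179.7, 2.5, -90.9]
force: [-0.1, -0.6, -0.1]
opening: 0.0878
gripper_force: 0.0
[ 11.9  11.4 -19.4  -2.9 -58.9 -11.4]
[ 0.52562604 -0.00497642  0.28819701] [array([-2.59983871,  0.62068447,  2.30697745]), array([ 0.22854328,  2.90833055, -1.6554567 ])]
```

```bash
python3 -m handwheel '[[1,-0.87,0.2,0.6,0.08,0.97,-0.55],[1,-0.87,0.2,0.7,0.08,0.97,-0.55],[1,-0.87,0.2,0.7,0.08,0.97,-0.55],[1,0,0,0,0,0,0],[1,0,0,0,0,0,0]]'
python3 - <<'E'
from h import *
from plant import get_obs
o=get_obs();print(o["joint_pos"].round(1))
p,R=sledTCP([.535,-.0635],9.1,.07);print(p,delta(o,p,R))
s=snap('wrist','w5')
im=s["color"][:,:,::-1].copy();z=np.load("pose.npz");n,R2=z['n'],z['R2']
q=[proj(s,[*(n+R2@np.array(c)),.075]) for c in((-.035,.108),(.035,.108),(.035,.122),(-.035,.122))]
cv2.polylines(im,[np.int32(q)],True,(255,255,0),1);cv2.imwrite("pics/w5o.png",im)
E
```

```text
clock: 11.6
tool_pos: [0.5234, -0.0117, 0.2898]
orientation: [-179.9, -15.0, -80.9]
force: [1.0, -0.6, 0.1]
opening: 0.0876
gripper_force: 0.0
[ 24.8  12.2 -36.2  19.8 -47.3 -29.9]
[ 0.52562604 -0.00497642  0.28819701] [array([-0.25855782, -0.13066926, -0.00234936]), array([-0.02074445,  0.00670585, -0.00080902])]
```

View pics/w5o.png

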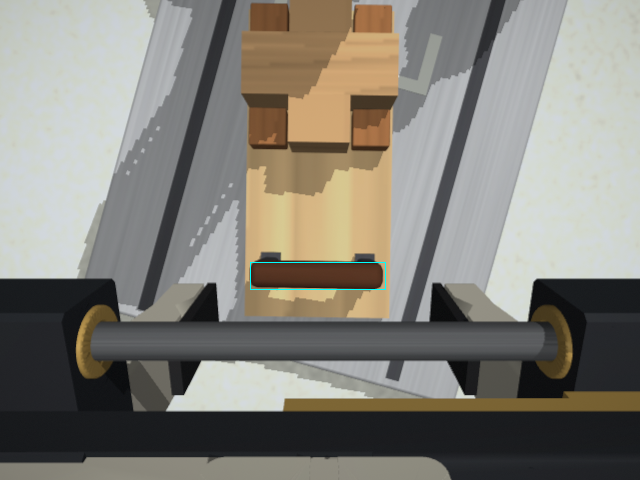

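The bar outline predicted for w5 lies on the bar, (251–383, 263–287), to about 1 mm. Descend and grip.

```bash
python3 -m handwheel '[[1,-0.26,-0.13,0.4,0,0,0],[1,0,0,0.8,0,0,0],[1,0,0,0.8,0,0,0],[1,0,0,0.6,0,0,0],[1,0,0,0.2,0,0,0]]'
python3 -m handwheel '[[1,0,0,0,0,0,0],[-1,0,0,0,0,0,0],[-1,0,0,0,0,0,0],[-1,0,0,0,0,0,0],[-1,0,0,0,0,0,0]]'
python3 - <<'E'
from h import *
from plant import get_obs
o=get_obs()
T=tool(o);g=T[:3,3]+T[:3,2]*.159;print("grasp",g)
z=np.load("pose.npz");m,R=z['m'],z['R']
print("local",R.T@(g[:2]-m))
for loc,yaw in(((.003,.20),1),((0,.145),-6.4),((0,.115),-6.4)):
    p,Q=sledTCP(m+R@loc,yaw);print(p,delta(o,p,Q))
E
```

```text
clock: 12.28
tool_pos: [0.5283, -0.0237, 0.2191]
orientation: [-180.0, -15.0, -80.9]
force: [-0.7, -0.1, 0.1]
opening: 0.0877
gripper_force: 0.0
clock: 12.9
tool_pos: [0.5286, -0.0228, 0.2206]
orientation: [-179.8, -15.0, -80.8]
force: [-0.9, 3.0, 4.0]
opening: 0.0698
gripper_force: 30.0
grasp [ 0.53552869 -0.0633413   0.06705664]
local [-0.02041418  0.28337796]
[ 0.5487377  -0.1076713   0.22058221] [array([ 3.36197136, -0.25367568,  0.9039613 ]), array([-3.77533553e-01,  1.12061305e-03,  1.31439417e+00])]
[ 0.54490114 -0.16223931  0.22058221] [array([5.41975881, 0.246933  , 1.45416153]), array([-0.6966771 ,  0.00270402,  2.50571983])]
[ 0.54154068 -0.1920505   0.22058221] [array([6.53617293, 0.5703504 , 1.75252488]), array([-0.6966771 ,  0.00270402,  2.50571983])]
```

```bash
python3 -m handwheel '[[-1,0.34,-0.02,0.09,-0.04,0,0.13],[-1,0.68,-0.05,0.18,-0.08,0,0.27],[-1,0.8,-0.06,0.214,-0.09,0,0.3],[-1,0.8,-0.06,0.214,-0.09,0,0.31],[-1,0.7,-0.06,0.188,-0.08,0,0.3]]'
python3 - <<'E'
from h import *
from plant import get_obs
o=get_obs()
T=tool(o);g=T[:3,3]+T[:3,2]*.159;print("grasp",g)
z=np.load("pose.npz");m,R=z['m'],z['R']
print("local",R.T@(g[:2]-m),o["force"])
for loc,yaw in(((0,.16),-6.4),):
    p,Q=sledTCP(m+R@loc,yaw);print(p,delta(o,p,Q))
E
```

```text
clock: 13.52
tool_pos: [0.5444, -0.108, 0.2207]
orientation: [-180.0, -15.0, -89.0]
force: [-0.2, 7.6, 5.8]
opening: 0.0699
gripper_force: 30.0
grasp [ 0.54521256 -0.1490418   0.06710258]
local [-0.00119149  0.19930156] [-0.1838528  7.6195197  5.7821798]
[ 0.54658137 -0.14733371  0.22058221] [array([ 1.52078833, -0.0609642 ,  0.41182852]), array([-0.32572819,  0.0054097 ,  1.18655898])]
```

```bash
python3 - <<'E'
from h import *
z=np.load("pose.npz");m,R=z['m'],z['R']
t=load('top0')
l=lambda n,X:print(n,(R.T@(X[:2]-m)).round(3))
b=load('w3');a=load('w2')
l("jar lid w3",atz(b,175,153,.1));l("jar lid w2",atz(a,63,168,.1));l("jar foot w3 right",atz(b,235,148,.015))
l("glue cap top0",atz(t,320+452/3,155+317/3,.18)); l("glue body edge left top0",atz(t,320+371/3,155+322/3,.03))
l("jar lid top0",atz(t,320+424/3,155+103/3,.1))
E
```

```text
jar lid w3 [0.087 0.034]
jar lid w2 [0.085 0.037]
jar foot w3 right [0.074 0.058]
glue cap top0 [-0.093  0.017]
glue body edge left top0 [-0.095  0.042]
jar lid top0 [0.09  0.034]
```

```bash
python3 -m handwheel '[[-1,0.5,-0.02,0.134,-0.1,0,0.38],[-1,0.5,-0.02,0.134,-0.11,0,0.4],[-1,0.5,-0.02,0.134,-0.11,0,0.4],[-1,0.5,0,0.134,0,0,0],[-1,0.3,0,0.08,0,0,0]]'
python3 - <<'E'
from h import *
from plant import get_obs
o=get_obs()
T=tool(o);g=T[:3,3]+T[:3,2]*.159;print("grasp",g)
z=np.load("pose.npz");m,R=z['m'],z['R']
print("local",R.T@(g[:2]-m),o["force"],o["joint_pos"].round(1))
for loc,yaw in(((0,.115),-6.4),):
    p,Q=sledTCP(m+R@loc,yaw);print(p,delta(o,p,Q))
snap('wrist','w6');snap('top','top6');snap('side','side6')
im=np.zeros((600,800,3),np.uint8)
im[:300,:400]=crop(load('w6'),0,0,640,480,.625)
im[:300,400:]=crop(load('side6'),330,140,200,150,2)
im[300:,:500]=crop(load('top6'),340,150,250,150,2)
cv2.imwrite("pics/c6.png",im)
E
```

```text
clock: 14.15
tool_pos: [0.5423, -0.1675, 0.2207]
orientation: [180.0, -15.0, -96.4]
force: [1.1, 5.9, 4.9]
opening: 0.0694
gripper_force: 30.0
grasp [ 0.53770324 -0.20839666  0.06713929]
local [-0.00200489  0.13947909] [1.07158908 5.85409437 4.88550252] [  6.3  20.9 -36.1  23.8 -38.8 -32. ]
[ 0.54154068 -0.1920505   0.22058221] [array([ 0.94406965, -0.07978574,  0.25876977]), array([-0.00108861,  0.00059152,  0.00573555])]
```

View pics/c6.png

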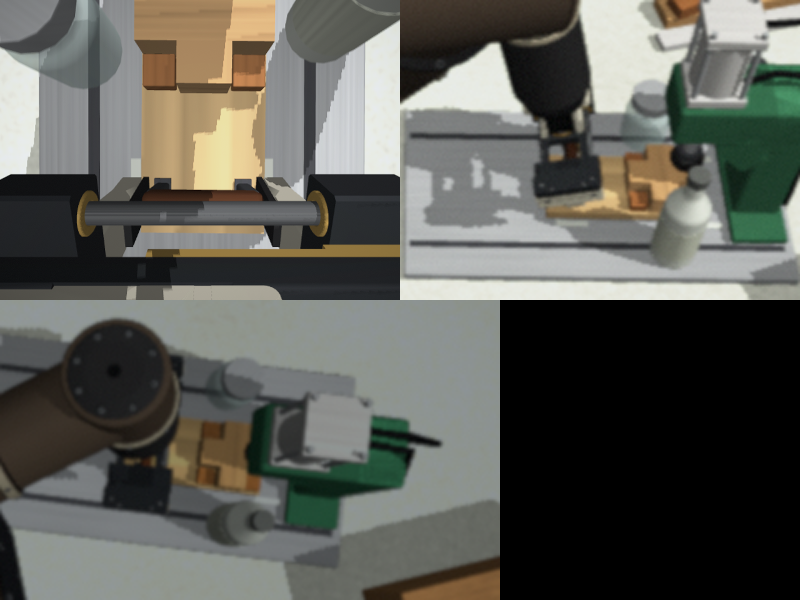

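All still stands: jar and bottle untouched, sled running straight with its joint in the nest, 24 mm short of home. Before the last push I check the mark numerically, by rectifying w2/w3 onto the table plane and finding tape edges.

```bash
python3 - <<'E'
from h import *
z=np.load("pose.npz");m,R=z['m'],z['R']
def rect(s,x0,x1,y0,y1,h=.015,k=.0005):
    xs=np.arange(x0,x1,k);ys=np.arange(y0,y1,k);X,Y=np.meshgrid(xs,ys)
    W=np.stack([*(np.einsum('ij,jab->iab',R,np.stack([X,Y]))+m[:,None,None]),np.full_like(X,h)])
    T=np.linalg.inv(s["W"]) ;C=np.einsum('ij,jab->iab',T[:3,:3],W)+T[:3,3][:,None,None]
    u=(s["fx"]*C[0]/C[2]+s["cx"]).astype(np.float32);v=(s["fy"]*C[1]/C[2]+s["cy"]).astype(np.float32)
    return xs,ys,cv2.remap(cv2.cvtColor(s["color"],cv2.COLOR_RGB2GRAY),u,v,cv2.INTER_LINEAR).astype(float)
for t in("w2","w3"):
    s=load(t)
    for nm,b,ax in(("Lx",(-.07,-.035,.137,.147),0),("Ly",(-.056,-.048,.12,.17),1),("Lyb",(-.046,-.038,.13,.17),1),("Lxb",(-.07,-.035,.125,.135),0),("Rx",(.035,.07,.136,.148),0),("Rx2",(.035,.07,.124,.134),0),("edge-x",(-.14,-.12,.2,.3),0),("edge+x",(.12,.14,.0,.1),0),("edge+x2",(.12,.14,.1,.2),0),("edge+y",(-.1,-.05,.34,.36),1)):
        xs,ys,g=rect(s,*b);p=g.mean(0) if ax==0 else g.mean(1);c=xs if ax==0 else ys
        d=np.diff(p);i=np.argsort(-abs(d))
        pk=[j for j in range(1,len(d)-1) if abs(d[j])>=abs(d[j-1]) and abs(d[j])>abs(d[j+1]) and abs(d[j])>3]
        print(t,nm,[(round(c[j]*1e3+.25,1),round(d[j])) for j in pk])
E
```

```text
w2 Lx [(np.float64(-64.8), -5), (np.float64(-58.8), 11), (np.float64(-50.7), -10), (np.float64(-41.2), 8), (np.float64(-38.2), 6)]
w2 Ly [(np.float64(155.8), -11)]
w2 Lyb [(np.float64(131.2), 4), (np.float64(136.8), 4), (np.float64(142.3), -4), (np.float64(148.3), 11), (np.float64(156.3), -11)]
w2 Lxb [(np.float64(-58.8), 11), (np.float64(-50.7), -10), (np.float64(-39.7), 6), (np.float64(-36.2), 7)]
w2 Rx [(np.float64(42.3), -5), (np.float64(65.8), 6)]
w2 Rx2 [(np.float64(45.8), 8), (np.float64(53.8), -6)]
w2 edge-x [(np.float64(-132.2), -18), (np.float64(-130.2), 4)]
w2 edge+x [(np.float64(126.2), 15)]
w2 edge+x2 [(np.float64(124.8), -5), (np.float64(126.2), 12)]
w2 edge+y [(np.float64(342.2), 5), (np.float64(346.8), -12), (np.float64(348.3), 6), (np.float64(355.8), 10)]
w3 Lx [(np.float64(-64.8), -4), (np.float64(-58.8), 11), (np.float64(-50.7), -11), (np.float64(-40.7), 8), (np.float64(-38.2), 6)]
w3 Ly [(np.float64(148.3), 3), (np.float64(156.3), -10)]
w3 Lyb [(np.float64(136.8), 4), (np.float64(142.3), -4), (np.float64(148.3), 11), (np.float64(156.3), -10)]
w3 Lxb [(np.float64(-58.8), 11), (np.float64(-50.7), -11), (np.float64(-39.7), 6), (np.float64(-36.2), 8)]
w3 Rx [(np.float64(37.8), -7), (np.float64(62.3), 4)]
w3 Rx2 [(np.float64(45.8), 10), (np.float64(53.8), -8)]
w3 edge-x [(np.float64(-131.8), -16)]
w3 edge+x [(np.float64(127.2), 11)]
w3 edge+x2 [(np.float64(125.2), -7), (np.float64(127.2), 15)]
w3 edge+y [(np.float64(342.8), 5), (np.float64(346.8), -10), (np.float64(348.8), 5), (np.float64(353.8), 10)]
```

```bash
cat >> h.py <<'E'
def rect(s,R,m,x0,x1,y0,y1,h=.015,k=.0005):
    xs=np.arange(x0,x1,k);ys=np.arange(y0,y1,k);X,Y=np.meshgrid(xs,ys)
    W=np.stack([*(np.einsum('ij,jab->iab',R,np.stack([X,Y]))+m[:,None,None]),np.full_like(X,h)])
    T=np.linalg.inv(s["W"]);C=np.einsum('ij,jab->iab',T[:3,:3],W)+T[:3,3][:,None,None]
    u=(s["fx"]*C[0]/C[2]+s["cx"]).astype(np.float32);v=(s["fy"]*C[1]/C[2]+s["cy"]).astype(np.float32)
    return xs,ys,cv2.remap(cv2.cvtColor(s["color"],cv2.COLOR_RGB2GRAY),u,v,cv2.INTER_LINEAR).astype(float)
def edges(s,R,m,b,ax,h=.015,th=3):
    xs,ys,g=rect(s,R,m,*b,h);p=g.mean(ax);c=xs if ax==0 else ys;d=np.diff(p)
    return [(float(round(c[j]*1e3+.25,1)),int(round(d[j]))) for j in range(1,len(d)-1) if abs(d[j])>=abs(d[j-1]) and abs(d[j])>abs(d[j+1]) and abs(d[j])>th]
def yawR(a): return Ro.from_euler("z",a,degrees=True).as_matrix()[:2,:2]
E
python3 - <<'E'
from h import *
z=np.load("pose.npz");m,R=z['m'],z['R'];m2=m+R@[-.0025,0]
for t in("w2","w3"):
    s=load(t)
    for y in(.05,.1,.15,.2,.25,.3): print(t,y,"edge-",edges(s,R,m2,(-.14,-.12,y,y+.03),0,th=6),"groove-",edges(s,R,m2,(-.1,-.075,y,y+.03),0,th=6),"edge+",edges(s,R,m2,(.12,.14,y-.1,y-.07),0,th=6))
s=load("w6");T=s["W"]@np.linalg.inv(s["tool_from_camera"]);g=T[:3,3]+T[:3,2]*.159
yaw=np.degrees(np.arctan2(T[1,0],T[0,0]))+90;print("tool sled yaw",yaw,g)
Rs=yawR(yaw);n=g[:2]-Rs@[0,.115]
for y in(.045,.06,.075,.09): print(y,edges(s,Rs,n,(-.06,-.035,y,y+.012),0,.031,5),edges(s,Rs,n,(.035,.06,y,y+.012),0,.031,5))
print("tape in w6", [edges(s,R,m2,(-.07,-.04,y,y+.012),0) for y in(.13,)])
E
```

```text
w2 0.05 edge- [] groove- [(-80.7, 16)] edge+ []
w2 0.1 edge- [] groove- [(-89.8, -29), (-80.7, 22)] edge+ [(129.2, 7)]
w2 0.15 edge- [(-137.8, 6), (-136.2, 6), (-135.2, 6), (-133.2, 6), (-129.8, -18)] groove- [(-89.8, -27), (-80.7, 31)] edge+ [(128.8, 25)]
w2 0.2 edge- [(-129.8, -18)] groove- [(-89.2, -26), (-80.7, 30)] edge+ [(128.8, 11), (135.8, 6)]
w2 0.25 edge- [(-129.8, -18)] groove- [(-89.2, -26), (-80.7, 28)] edge+ [(127.2, -6), (128.8, 14)]
w2 0.3 edge- [(-129.8, -18)] groove- [(-89.2, -27), (-80.7, 28)] edge+ [(128.8, 15)]
w3 0.05 edge- [] groove- [] edge+ [(127.8, -9), (129.8, 20)]
w3 0.1 edge- [] groove- [(-89.2, -30), (-80.2, 22)] edge+ []
w3 0.15 edge- [(-127.2, 6)] groove- [(-89.2, -29), (-80.2, 31)] edge+ [(129.8, 20)]
w3 0.2 edge- [(-129.2, -15)] groove- [(-89.2, -27), (-80.2, 30)] edge+ [(129.2, 13)]
w3 0.25 edge- [(-129.2, -16)] groove- [(-89.2, -28), (-80.7, 28)] edge+ [(127.8, -9), (129.8, 19)]
w3 0.3 edge- [(-129.2, -15)] groove- [(-89.2, -28), (-80.7, 28)] edge+ [(127.8, -9), (129.8, 19)]
tool sled yaw -6.364373133455061 [ 0.53770324 -0.20839666  0.06713929]
0.045 [(-42.7, 16), (-40.7, -10), (-38.2, -10)] []
0.06 [(-39.7, 6), (-36.7, 19)] []
0.075 [(-39.2, 9), (-37.7, 21)] [(44.3, -6)]
0.09 [(-51.7, 19), (-45.7, -17), (-43.7, 14), (-42.2, 15)] [(44.8, 24), (51.8, -16)]
tape in w6 [[(-65.8, -4), (-53.7, -6), (-51.7, -7), (-49.2, -9), (-47.2, -8), (-42.2, 57)]]
```

```bash
python3 - <<'E'
from h import *
from plant import get_obs
z=dict(np.load("pose.npz"));z['m2']=z['m']+z['R']@[-.0025,0];np.savez("pose.npz",**z)
o=get_obs();p,Q=sledTCP(z['m2']+z['R']@[0,.115],-6.43);print(z['m2'],delta(o,p,Q))
E
python3 -m handwheel '[[-1,0.3,-0.002,0.08,0,0,0],[-1,0.3,0.006,0.08,0,0,0],[-1,0.3,0.006,0.08,0,0,0],[-1,0.04,0,0.012,0,0,0],[-1,0,0,0,0,0,0]]'
python3 - <<'E'
from h import *
from plant import get_obs
z=np.load("pose.npz");o=get_obs();p,Q=sledTCP(z['m2']+z['R']@[0,.115],-6.43);print(delta(o,p,Q))
E
```

```text
[ 0.52158746 -0.34694248] [array([0.93375753, 0.01203593, 0.25416445]), array([ 0.00680392, -0.00815016,  0.00744415])]
clock: 14.92
tool_pos: [0.5393, -0.191, 0.2207]
orientation: [180.0, -15.0, -96.3]
force: [1.6, 3.3, 4.8]
opening: 0.0698
gripper_force: 30.0
[array([0.0293567 , 0.00407986, 0.01215264]), array([-0.00048394, -0.00202825,  0.01986511])]
```

```bash
python3 -m handwheel '[[-1,0.03,0,0.008,0,0,0],[1,0,0,0,0,0,0],[1,0,0,0,0,0,0],[1,0,0,0,0,0,0],[1,0,0,-0.4,0,0,0]]'
python3 -m handwheel '[[1,-0.2,0,-0.8,0,0,0],[1,-0.3,0,-1,0,0,0],[1,-0.5,0,-1,0,0,0],[1,-1,0,-1,0,0,0],[1,-1,0,-1,0,0,0]]'
python3 -m handwheel '[[1,-1,0,0,0,-1,0],[1,-1,0,0,0,-1,0],[1,-0.5,0,0,0,-0.5,0],[1,0,0,0,0,0,0],[1,0,0,0,0,0,0]]'
python3 - <<'E'
from h import *
z=np.load("pose.npz");R,m=z['R'],z['m2']
s=snap('wrist','w7')
for y in(.05,.07,.09,.13): print(y,"deck",edges(s,R,m,(-.062,-.035,y,y+.012),0,.031,5),edges(s,R,m,(.035,.062,y,y+.012),0,.031,5))
for x in(-.04,-.02,.0,.02,.035): print(x,"end",edges(s,R,m,(x,x+.008,.125,.17),1,.031,5))
print("tape",edges(s,R,m,(-.07,-.04,.128,.14),0),edges(s,R,m,(.04,.07,.128,.14),0),edges(s,R,m,(-.044,-.036,.135,.17),1),edges(s,R,m,(.036,.044,.135,.17),1))
for c in((-.045,.145),(.045,.145),(0,.0)): print(proj(s,[*(m+R@np.array(c)),.031]).round())
E
```

```text
clock: 15.55
tool_pos: [0.5383, -0.1898, 0.2293]
orientation: [179.7, -15.1, -96.3]
force: [0.4, 0.3, 0.4]
opening: 0.0872
gripper_force: 0.0
clock: 16.18
tool_pos: [0.5505, -0.0858, 0.3277]
orientation: [179.9, -15.0, -96.3]
force: [0.3, 0.4, 0.5]
opening: 0.0877
gripper_force: 0.0
clock: 16.8
tool_pos: [0.5571, -0.026, 0.3155]
orientation: [179.9, -0.1, -96.3]
force: [0.5, -0.7, -0.2]
opening: 0.0873
gripper_force: 0.0
0.05 deck [] []
0.07 deck [] []
0.09 deck [] []
0.13 deck [] []
-0.04 end []
-0.02 end []
0.0 end []
0.02 end []
0.035 end []
tape [] [] [] []
[403. -78.]
[239. -78.]
[ 321. -451.]
```

```bash
python3 -m handwheel '[[1,1,0,-0.5,0,0,0],[1,1,0,-0.5,0,0,0],[1,1,0,-0.5,0,0,0],[1,1,0,0,0,0,0],[1,1,0,0,0,0,0]]'
python3 -m handwheel '[[1,0.5,0,0,0,0,0],[1,0,0,0,0,0,0],[1,0,0,0,0,0,0]]' >/dev/null
python3 - <<'E'
from h import *
z=np.load("pose.npz");R,m=z['R'],z['m2']
s=snap('wrist','w7')
for y in(.05,.07,.09,.13): print(y,"deck",edges(s,R,m,(-.062,-.035,y,y+.012),0,.031,5),edges(s,R,m,(.035,.062,y,y+.012),0,.031,5))
for x in(-.04,-.02,.0,.02,.035): print(x,"end",edges(s,R,m,(x,x+.008,.125,.17),1,.031,5))
print("tape",edges(s,R,m,(-.07,-.04,.128,.14),0),edges(s,R,m,(.04,.07,.128,.14),0),edges(s,R,m,(-.044,-.036,.135,.17),1),edges(s,R,m,(.036,.044,.135,.17),1))
for c in((-.045,.145),(.045,.145),(0,.0)): print(proj(s,[*(m+R@np.array(c)),.031]).round())
E
```

```text
clock: 17.48
tool_pos: [0.5431, -0.1512, 0.353]
orientation: [179.9, -0.1, -96.4]
force: [0.1, 0.1, 0.1]
opening: 0.0875
gripper_force: 0.0
0.05 deck [(-46.2, 18), (-38.2, -6)] []
0.07 deck [(-42.2, 11), (-39.7, 9)] []
0.09 deck [(-36.2, 17)] []
0.13 deck [(-52.7, 13), (-45.2, -13), (-40.2, 9), (-37.7, 6)] [(46.3, 12), (53.8, -12)]
-0.04 end [(125.8, 10), (127.8, 7), (135.2, -5), (138.2, -6), (143.8, -6), (146.8, 14), (154.3, -11)]
-0.02 end [(131.8, -6), (138.2, -8), (145.3, -5), (167.8, 5)]
0.0 end [(137.2, -15)]
0.02 end [(146.8, 7), (153.8, -5)]
0.035 end [(146.8, 15), (154.3, -11)]
tape [(-68.2, -3), (-55.7, 12), (-47.7, -13), (-42.7, 11)] [(48.8, 12), (56.8, -11)] [(136.2, -5), (139.2, -6), (148.3, 14), (155.8, -10), (156.8, -10)] [(148.3, 14), (156.3, -10)]
[384. 167.]
[259. 167.]
[322. -66.]
```

```bash
python3 - <<'E'
from h import *
z=np.load("pose.npz");R,m=z['R'],z['m2'];s=dict(load('w7'))
c=s["color"].astype(int);q=np.clip((c[:,:,0]-c[:,:,2])*255/np.maximum(c[:,:,0],1),0,255).astype(np.uint8);s["color"]=np.dstack([q,q,q])
top=lambda e:sorted(e,key=lambda a:-abs(a[1]))[:2]
for y in(.05,.06,.07,.085,.13): print(y,"deck",top(edges(s,R,m,(-.062,-.03,y,y+.01),0,.031,3)),top(edges(s,R,m,(.03,.062,y,y+.01),0,.031,3)))
for x in(-.04,-.02,.0,.02,.035): print(x,"end",top(edges(s,R,m,(x,x+.008,.125,.17),1,.031,3)))
E
```

```text
0.05 deck [(-46.2, 39)] [(43.8, -41)]
0.06 deck [(-45.7, 39)] [(44.3, -40)]
0.07 deck [(-45.7, 42)] [(44.3, -42)]
0.085 deck [(-45.7, 44)] [(44.3, -36)]
0.13 deck [(-45.2, 41)] [(44.8, -35)]
-0.04 end [(145.3, -45), (125.8, 15)]
-0.02 end [(145.3, -40)]
0.0 end [(145.3, -39)]
0.02 end [(145.3, -34)]
0.035 end [(144.8, -38)]
```

The sled sits home within about 1 mm: deck edges at -45.7/+44.3, end at 145.3, against tape centre +0.5 and inner tape edge 148.3. Now over to the valve.

```bash
python3 -m handwheel '[[1,-0.6,0,-0.8,0,0,0],[1,-1,0,-0.8,0,0,0],[1,-1,0,-0.8,0,0,0],[1,-1,0,-0.8,0,0,0],[1,-1,0,-0.8,0,0,0]]'>/dev/null
python3 -m handwheel '[[1,-1,0,0,0,0,0],[1,-1,0,0,0,0,0],[1,-1,0,0,0,0,0],[1,-1,0,0,0,0,0],[1,-1,0,0,0,0,0]]'>/dev/null
python3 -m handwheel '[[1,-1,0,0,0,0,0],[1,-1,0,0,0,0,0],[1,-1,0,0,0,0,0],[1,-1,0,0,0,0,0],[1,-1,0,0,0,0,0]]'>/dev/null
python3 -m handwheel '[[1,-1,0,0,0,0,0],[1,-1,0,0,0,0,0],[1,-1,0,0,0,0,0],[1,-0.5,0,0,0,0,0],[1,0,0,0,0,0,0]]'
python3 - <<'E'
from h import *
from plant import get_obs
print(get_obs()["joint_pos"].round(1))
s=snap('wrist','w8');t=load('top0')
print("knob guess",atz(t,217,228,.185), proj(s,atz(t,217,228,.185)),"plate corners",[atz(t,u,v,.008).round(3) for u,v in((236.7,194),(277,218))],proj(s,[.53,.25,.05]))
E
```

```text
clock: 20.4
tool_pos: [0.5925, 0.2883, 0.4522]
orientation: [179.9, -0.1, -96.3]
force: [-0.6, -0.0, -0.1]
opening: 0.0874
gripper_force: 0.0
[ 42.8  17.7   2.8  -0.1 -75.2 -49.1]
knob guess [0.50225693 0.27444279 0.185     ] [467.56940329 205.34460983] plate corners [array([0.614, 0.261, 0.008]), array([0.55 , 0.15 , 0.008])] [385.9895109  154.11037617]
```

```bash
python3 -m handwheel '[[1,0,1,0,0,0,0],[1,0,1,0,0,0,0],[1,0,1,0,0,0,0],[1,0,1,0,0,0,0],[1,0,0,0,0,0,0]]'
python3 - <<'E'
from h import *
from plant import get_obs
s=snap('wrist','w9');print(get_obs()["joint_pos"].round(1))
print(proj(s,[.502,.274,.185]),proj(s,[.53,.25,.05]))
a=load('w8')
for nm,q,S in(("a",(290,30,250,250),a),("b",(170,30,250,250),s)): pass
im=np.zeros((600,800,3),np.uint8)
im[:400,:400]=crop(a,300,30,250,250,1.6);im[:400,400:]=crop(s,150,30,250,250,1.6)
im[400:598,:264]=crop(load('side0'),170,200,120,90,2.2);im[400:598,300:564]=crop(load('top0'),180,180,120,90,2.2)
cv2.imwrite("pics/c9.png",im)
E
```

```text
clock: 21.08
tool_pos: [0.4919, 0.2975, 0.4539]
orientation: [179.9, 0.0, -96.3]
force: [0.8, -0.4, -0.6]
opening: 0.0878
gripper_force: 0.0
[ 50.6   9.6  -7.7  -0.1 -72.7 -56.9]
[301.66833242 206.48996772] [275.04681704 155.35504979]
```

View pics/c9.png

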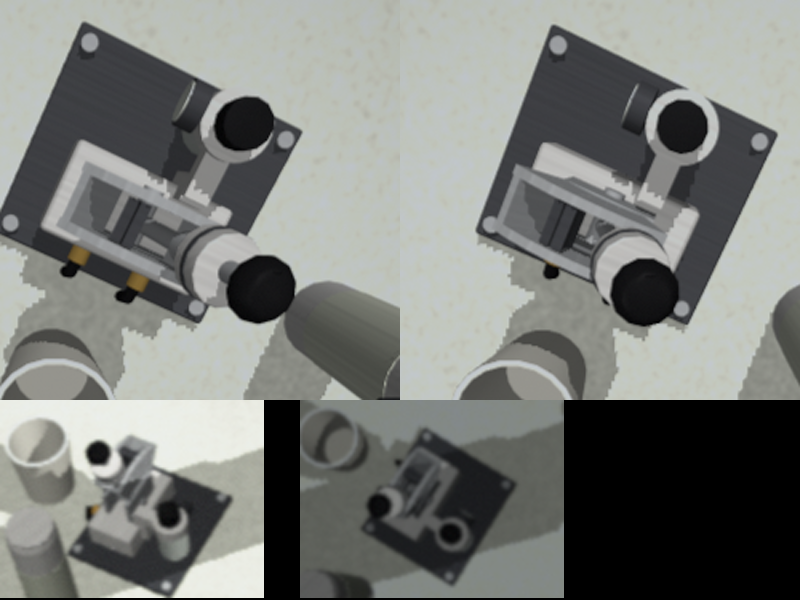

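Composite, with a = w8 (1.6x from (300,30)) and b = w9 (from (150,30)). The lever knob is at a(261,289) / b(645,292), leaning away from the gate with the white collar under it. The regulator with its knob is at a(244,124) / b(683,126). Plate corners in a are (84,22), (302,130), (203,323); in b they are (554,25), (777,132), (687,325), (477,235). The mug is lower left and the spray can right. The dark plate with the silver gate is the real valve; +x points left in the image.

```bash
python3 - <<'E'
from h import *
a,b,t,sd=[load(k) for k in('w8','w9','top0','side0')]
def blob(s,u,v,r,th):
    g=cv2.cvtColor(s["color"],cv2.COLOR_RGB2GRAY);M=np.uint8(g<th);n,L,st,c=cv2.connectedComponentsWithStats(M)
    k=L[int(v),int(u)];
    return (c[k].round(1),st[k]) if k else None
for nm,s,u,v in(("a",a,463,211),("b",b,303,212),("top",t,216,228),("side",sd,215,224),("regA",a,452,107),("regB",b,327,109)):
    print(nm,[blob(s,u,v,0,th) for th in(25,40)])
A=lambda x,y:(a,300+x/1.6,30+y/1.6); B=lambda x,y:(b,150+(x-400)/1.6,30+y/1.6)
P=lambda n,*o:print(n,(lambda r:(r[0].round(4),r[1]))(tri(*o)))
for p,q in(((84,22),(554,25)),((302,130),(777,132)),((203,323),(687,325)),((1,237),(477,235))): P("plate",A(*p),B(*q))
P("reg knob",A(244,124),B(683,126));P("knob ab",A(261,289),B(645,292))
P("knob all",A(261,289),B(645,292),(t,216.4,227.7),(sd,215,224.1));P("knob b+side",B(645,292),(sd,215,224.1))
P("collar rim",A(222,226),B(632,229))
E
```

```text
a [(array([462.7, 210.7]), array([ 442,  190,   42,   42, 1302], dtype=int32)), (array([462.7, 210.4]), array([ 442,  190,   42,   42, 1374], dtype=int32))]
b [(array([302.8, 212.6]), array([ 282,  192,   42,   42, 1293], dtype=int32)), (array([302.8, 212.3]), array([ 282,  192,   42,   42, 1364], dtype=int32))]
top [(array([215.2, 228. ]), array([211, 224,   9,  10,  70], dtype=int32)), (array([247.2, 230.8]), array([ 211,  202,   66,   56, 1189], dtype=int32))]
side [(array([213.9, 223.9]), array([210, 220,   8,   8,  47], dtype=int32)), (array([214.1, 223.9]), array([210, 220,   9,   9,  65], dtype=int32))]
regA [(array([452.3, 107.5]), array([434,  92,  37,  32, 909], dtype=int32)), (array([452.2, 107.2]), array([434,  91,  37,  33, 955], dtype=int32))]
regB [(array([326.3, 112.4]), array([312,  98,  30,  28, 542], dtype=int32)), (array([326.1, 108.7]), array([311,  93,  31,  33, 778], dtype=int32))]
plate (array([0.5479, 0.1483, 0.0058]), [0.1, 0.1])
plate (array([0.4214, 0.2236, 0.0088]), [0.0, 0.0])
plate (array([0.4892, 0.3362, 0.0183]), [0.3, 0.3])
plate (array([0.6109, 0.2647, 0.0255]), [1.1, 1.1])
reg knob (array([0.4793, 0.2162, 0.0841]), [0.2, 0.2])
knob ab (array([0.5022, 0.2796, 0.1763]), [0.0, 0.0])
knob all (array([0.5025, 0.2779, 0.1754]), [1.8, 1.8, 1.4, 3.7])
knob b+side (array([0.502 , 0.2771, 0.175 ]), [2.7, 2.7])
collar rim (array([0.507 , 0.2583, 0.1401]), [0.0, 0.0])
```

```bash
python3 - <<'E'
from h import *
a,b,t,sd=[load(k) for k in('w8','w9','top0','side0')]
A=lambda x,y:(a,300+x/1.6,30+y/1.6); B=lambda x,y:(b,150+(x-400)/1.6,30+y/1.6)
W=[];L=[]
for p,q,l in(((84,22),(554,25),(.075,-.0675)),((302,130),(777,132),(-.075,-.0675)),((203,323),(687,325),(-.075,.0675)),((1,237),(477,235),(.075,.0675))):
    for o in(A(*p),B(*q)): W.append(atz(*o,.008)[:2]);L.append(l)
th,R,c,e=fit(L,W);print("plate",th,c,e.round(1).tolist())
k=np.array([.5023,.2785,.1757])
xp=np.array([*R[:,0],0]);yp=np.array([*R[:,1],0]);zp=np.array([0,0,1.])
for an in(-.34,-.28,-.22,-.16,-.1,0):
    ax=np.sin(an)*xp+np.cos(an)*zp; e1=np.cos(an)*xp-np.sin(an)*zp
    r=[]
    for s,off,sx in((a,300,0),(b,150,400)):
        f=np.linspace(0,6.3,80)
        for d in(.084,.104):
            q=np.array([proj(s,k+ax*(d-.1295)+.017*(np.cos(g)*e1+np.sin(g)*yp)) for g in f]);q=(q-[off,30])*1.6+[sx,0]
            r.append([q[:,0].min().round(),q[:,1].min().round(),q[:,1].max().round()])
    q=k-ax*.1295
    print(an,"pivot",q.round(4),"rel plate",(R.T@(q[:2]-c)).round(4),np.array(r,int).tolist())
q=np.array([.4793,.2162]);print("reg rel plate",R.T@(q-c))
# rows of collar: gray profile along lines in a and b
for s,n in((a,'a'),(b,'b')):
    g=cv2.cvtColor(s["color"],cv2.COLOR_RGB2GRAY)
    for v in(185,190,195,200,205,210): print(n,v,g[v,(400 if n=='a' else 262):(450 if n=='a' else 312):1].tolist())
E
```

```text
plate -29.999755940097383 [0.51782792 0.24446415] [[0.9, -0.0], [1.4, -0.4], [-2.0, -0.0], [-2.2, -0.1], [-0.2, 1.6], [-2.7, 1.2], [4.3, -2.5], [0.4, 0.2]]
-0.34 pivot [0.5397 0.2569 0.0536] rel plate [0.0127 0.0217] [[166, 217, 290], [189, 228, 305], [581, 220, 292], [590, 231, 307]]
-0.28 pivot [0.5333 0.2606 0.0512] rel plate [0.0053 0.0217] [[170, 219, 292], [191, 229, 306], [586, 222, 294], [593, 232, 308]]
-0.22 pivot [0.5268 0.2644 0.0493] rel plate [-0.0022  0.0217] [[174, 221, 294], [193, 230, 307], [592, 224, 296], [596, 233, 310]]
-0.16 pivot [0.5202 0.2682 0.0479] rel plate [-0.0098  0.0217] [[179, 223, 296], [195, 232, 309], [597, 226, 299], [599, 234, 311]]
-0.1 pivot [0.5135 0.272  0.0468] rel plate [-0.0175  0.0217] [[183, 226, 299], [197, 233, 310], [603, 228, 301], [602, 236, 313]]
0 pivot [0.5023 0.2785 0.0462] rel plate [-0.0305  0.0217] [[191, 230, 303], [201, 235, 313], [612, 232, 305], [608, 238, 315]]
reg rel plate [-0.01923427 -0.04374135]
a 185 [132, 134, 128, 117, 93, 74, 72, 75, 76, 78, 82, 101, 105, 106, 110, 92, 56, 38, 52, 90, 115, 121, 122, 123, 123, 1
[... 2007 characters left out ...]
17, 18, 18, 15, 17, 18]
b 200 [156, 156, 156, 156, 156, 157, 128, 79, 82, 98, 156, 180, 183, 182, 182, 182, 182, 183, 183, 185, 185, 188, 185, 139, 67, 18, 15, 15, 16, 19, 18, 18, 19, 19, 18, 19, 21, 19, 20, 23, 24, 25, 24, 25, 24, 22, 21, 21, 18, 18]
b 205 [143, 136, 127, 107, 74, 53, 57, 64, 50, 62, 138, 173, 180, 180, 180, 181, 181, 182, 182, 183, 123, 46, 13, 15, 15, 16, 18, 17, 16, 18, 19, 19, 21, 22, 23, 24, 27, 27, 26, 25, 23, 23, 23, 23, 22, 23, 23, 22, 23, 22]
b 210 [140, 140, 140, 140, 141, 140, 139, 139, 140, 138, 110, 104, 163, 185, 186, 186, 185, 184, 183, 137, 62, 13, 14, 15, 15, 15, 17, 19, 19, 21, 20, 21, 21, 22, 22, 21, 22, 23, 23, 24, 22, 22, 23, 23, 22, 23, 22, 22, 22, 22]
```

```bash
cat > fl.py <<'E'
from h import *
from scipy.optimize import least_squares
a,b,t,sd=[load(k) for k in('w8','w9','top0','side0')]
f=np.linspace(0,2*np.pi,60)
def frame(p):
    x,y,an,yaw=p;R=yawR(yaw);xp=np.array([*R[:,0],0]);yp=np.array([*R[:,1],0])
    return np.array([x,y,.05]),xp,yp,np.sin(an)*xp+np.array([0,0,np.cos(an)]),np.cos(an)*xp-np.array([0,0,np.sin(an)])
def disc(s,p,d,r):
    o,xp,yp,ax,e1=frame(p);return np.array([proj(s,o+ax*d+r*(np.cos(g)*e1+np.sin(g)*yp)) for g in f])
def res(q,full=False):
    p=[*q,-30.]
    r=[]
    for s,bb,dl in((a,(441.7,483.7,189.7,231.7),420),(b,(281.7,323.7,191.7,233.7),272.3)):
        k=np.vstack([disc(s,p,.119,.014),disc(s,p,.14,.014)])
        r+=[k[:,0].min()-bb[0],k[:,0].max()-bb[1],k[:,1].min()-bb[2],k[:,1].max()-bb[3]]
        r.append(disc(s,p,.104,.017)[:,0].min()-dl)
    for s,c in((t,(215.3,228)),(sd,(214,224))):
        r+=list((np.vstack([disc(s,p,.119,.014),disc(s,p,.14,.014)]).mean(0)-c)*.5)
    return np.array(r)
if __name__=="__main__":
    s=least_squares(res,[.527,.264,-.22],x_scale=[.01,.01,.1]);print(s.x,res(s.x).round(1))
    R=yawR(-30);print("reg rel pivot",R.T@(np.array([.4793,.2162])-s.x[:2]),"plate ctr",R.T@(np.array([.5178,.2445])-s.x[:2]))
    J=s.jac;print(np.sqrt(np.diag(np.linalg.inv(J.T@J))))
E
python3 fl.py
```

```text
[ 0.51634292  0.27141509 -0.11195504] [-7.8  7.9 -4.8  5.2  1.7 -3.9  0.5 -4.9  4.8  1.   0.3 -0.2 -0.5 -0.8]
reg rel pivot [-0.00447257 -0.06633913] plate ctr [ 0.01471941 -0.02258061]
[0.00247225 0.00147101 0.02401669]
```

```bash
python3 - <<'E'
from fl import *
def mk(dk):
    def rs(q):
        p=[*q,-30.];o,xp,yp,ax,e1=frame(p);r=[]
        for s,c,dl in((a,(462.7,210.6),420),(b,(302.8,212.4),272.3)):
            r+=list(proj(s,o+ax*dk)-c);r.append(disc(s,p,.104,.017)[:,0].min()-dl)
        for s,c in((t,(215.3,228)),(sd,(214,224))): r+=list((proj(s,o+ax*dk)-c)*.7)
        return np.array(r)
    return rs
R=yawR(-30)
for dk in(.126,.1295,.133):
    s=least_squares(mk(dk),[.52,.268,-.15],x_scale=[.01,.01,.1]);q=s.x
    print(dk,q.round(4),s.fun.round(1),"reg",(R.T@(np.array([.4793,.2162])-q[:2])).round(4))
    p=[*q,-30.]
    for S in(a,b):
        for d in(.084,.104): D=disc(S,p,d,.017);print("  disc",d,D.min(0).round(1),D.max(0).round(1))
# bright collar mask bbox
for s,u,v in((a,428,200),(b,278,200)):
    g=cv2.cvtColor(s["color"],cv2.COLOR_RGB2GRAY);M=np.uint8(g>140);n,L,st,c=cv2.connectedComponentsWithStats(M,connectivity=4);print(st[L[v,u]])
    for cc in (range(426,448,4) if s is a else range(276,308,4)): print(cc,g[165:182,cc].tolist())
    for cc in ((430,434,438) if s is a else (276,280)): print("bot",cc,g[205:232,cc].tolist())
E
```

```text
0.126 [ 0.5291  0.2648 -0.2477] [-2.  -0.1  0.9  0.5 -0.2  0.5  0.3  0.3 -1.   0.5] reg [-0.0189 -0.067 ]
  disc 0.084 [408.7 170.7] [451.7 216. ]
  disc 0.104 [420.9 176.7] [466.4 224.6]
  disc 0.084 [269.7 172.4] [315.5 217.3]
  disc 0.104 [272.8 178.5] [321.4 226.1]
0.1295 [ 0.5281  0.2647 -0.2309] [ 0.  -0.   0.2  0.  -0.1 -0.3  0.3  0.2 -0.9 -0.3] reg [-0.018  -0.0664]
  disc 0.084 [408.5 169.6] [451.8 215.1]
  disc 0.104 [420.2 175.4] [466.2 223.5]
  disc 0.084 [269.3 171.3] [315.3 216.4]
  disc 0.104 [272.  177.2] [320.8 225. ]
0.133 [ 0.5256  0.2654 -0.2008] [ 1.9  0.  -0.1 -0.8  0.  -0.9  0.2  0.  -0.9 -1.1] reg [-0.0155 -0.0657]
  disc 0.084 [408.8 168.8] [452.8 214.5]
  disc 0.104 [419.9 174.2] [466.5 222.7]
  disc 0.084 [269.5 170.5] [315.7 215.9]
  disc 0.104 [271.4 176.1] [320.6 224.2]
[     0      0    640    321 135389]
426 [153, 156, 155, 156, 156, 146, 136, 132, 131, 101, 58, 48, 77, 116, 130, 129, 131]
430 [159, 167, 158, 155, 155, 142, 134, 103, 61, 55, 90, 120, 131, 133, 133, 136, 157]
434 [192, 189, 184, 169, 154, 138, 96, 58, 92, 124, 131, 131, 134, 137, 165, 1
[... 994 characters left out ...]
 156, 157, 155, 141, 101, 61, 95, 127, 134, 144, 180, 194, 189]
292 [106, 123, 145, 153, 153, 153, 148, 127, 80, 58, 115, 134, 134, 173, 193, 192, 189]
296 [105, 105, 106, 133, 150, 152, 150, 131, 83, 72, 118, 132, 140, 176, 188, 188, 189]
300 [108, 105, 105, 105, 113, 139, 151, 151, 126, 80, 93, 122, 148, 180, 185, 182, 185]
304 [129, 134, 116, 106, 106, 106, 123, 145, 152, 146, 103, 69, 106, 126, 162, 181, 181]
bot 276 [180, 180, 180, 182, 185, 186, 187, 186, 179, 158, 116, 82, 82, 103, 132, 139, 137, 137, 137, 142, 145, 146, 146, 145, 145, 145, 147]
bot 280 [182, 181, 180, 179, 180, 183, 186, 182, 175, 169, 172, 178, 173, 146, 94, 72, 122, 138, 138, 140, 141, 143, 145, 145, 144, 144, 143]
```

The fit of the lever is within 1 px in both wrist views: pivot (0.528,0.265), yaw -30°, lean -0.23 rad, and the regulator comes out 66 mm to -y as described. Now I check the clearance of can and mug for both finger directions.

```bash
cat >> h.py <<'E'
PV=np.array([.5281,.2647,.05]);RP=np.array([[np.cos(-np.pi/6),-np.sin(-np.pi/6),0],[np.sin(-np.pi/6),np.cos(-np.pi/6),0],[0,0,1]])
def lev(an,d,mode="x"):
    ax=RP@[np.sin(an),0,np.cos(an)];e1=RP@[np.cos(an),0,-np.sin(an)];yp=RP[:,1]
    z=-ax; y=-e1 if mode=="x" else yp   # x: tool yaw -120 ; y: yaw -30? 
    return PV+ax*(d+.159),np.column_stack([np.cross(y,z),y,z])
E
python3 - <<'E'
from h import *
t,a,b=load('top0'),load('w8'),load('w9')
A=lambda x,y:(a,300+x/1.6,30+y/1.6); B=lambda x,y:(b,150+(x-400)/1.6,30+y/1.6)
can=atz(t,180+(322-300)/2.2,180+(584-400)/2.2,.19);print("can top",can, "foot-near edge a",atz(*A(285,300),.0),atz(*A(320,385),0))
mug=tri(A(56,395),B(525,395));print("mug rim ctr-ish",mug, atz(*A(56,400),.09))
for n,c in(("can",can[:2]),("mug",mug[0][:2])): print(n,"in pivot frame",(RP[:2,:2].T@(c-PV[:2])).round(3))
for m in"xy":
    p,R=lev(-.231,.098,m);print(m,p,Ro.from_matrix(R).as_euler("xyz",degrees=True))
E
```

```text
can top [0.41796247 0.33360509 0.19      ] foot-near edge a [0.42989182 0.33135387 0.        ] [0.40654886 0.39438065 0.        ]
mug rim ctr-ish (array([0.58783687, 0.35572402, 0.06682052]), [0.3, 0.3]) [0.58794925 0.35018756 0.09      ]
can in pivot frame [-0.13   0.005]
mug in pivot frame [0.006 0.109]
x [0.4771427  0.29412021 0.30017355] [-166.76467493    0.         -120.        ]
y [0.4771427  0.29412021 0.30017355] [-180.           13.23532507  150.        ]
```

The can is 130 mm to pivot -x, so fingers along pivot y (yaw about -30) give clearance to can, mug (y +109) and regulator. Turn accordingly.

```bash
sed -i 's/else yp   #.*/else -yp/' h.py
python3 -m handwheel '[[1,0,0,0,0,0,-1],[1,0,0,0,0,0,-1],[1,0,0,0,0,0,-1],[1,0,0,0,0,0,-1],[1,0,0,0,0,0,-1]]'>/dev/null
python3 -m handwheel '[[1,0,0,0,0,0,-1],[1,0,0,0,0,0,-1],[1,0,0,0,0,0,-1],[1,0,0,0,0,0,-1],[1,0,0,0,0,0,-1]]'>/dev/null
python3 -m handwheel '[[1,0,0,0,0,0,-1],[1,0,0,0,0,-1,0],[1,0,0,0,0,-1,0],[1,0,0,0,0,-0.2,0],[1,0,0,0,0,0,0]]'
python3 - <<'E'
from h import *
from plant import get_obs
o=get_obs();print(o["joint_pos"].round(1));p,R=lev(-.231,.098+.1,"y");print(p,Ro.from_matrix(R).as_euler("xyz",degrees=True),delta(o,p,R))
E
```

```text
clock: 23.0
tool_pos: [0.4938, 0.2979, 0.4526]
orientation: [179.9, 13.2, -30.5]
force: [0.1, -0.7, -0.5]
opening: 0.0876
gripper_force: 0.0
[ 45.4  12.1  -0.1 -12.9 -81.4  16.5]
[0.45731495 0.30556777 0.39751734] [180.         -13.23532507 -30.        ] [array([-0.87357216,  0.46932324,  2.46748616]), array([ 0.0162644 ,  4.40447881, -0.07252579])]
```

```bash
python3 -m handwheel '[[1,0,0,0,0,1,0],[1,0,0,0,0,1,0],[1,0,0,0,0,1,0],[1,0,0,0,0,1,0],[1,0,0,0,0,0.4,-0.07]]'>/dev/null
python3 -m handwheel '[[1,0,0,0,0,0,0]]' >/dev/null
python3 - <<'E'
from h import *
from plant import get_obs
o=get_obs();print(o["joint_pos"].round(1));p,R=lev(-.231,.098+.1,"y");print(delta(o,p,R))
E
```

```text
[ 54.9   7.8 -16.5  14.5 -65.3  -0.7]
[array([-1.82302167,  0.4492383 ,  1.84307508]), array([0.02082841, 0.01018675, 0.03491403])]
```

```bash
python3 -m handwheel '[[1,-0.9,0.22,0.6,0.02,0.01,0.03],[1,-0.9,0.23,0.6,0,0,0],[1,0,0,0.64,0,0,0],[1,0,0,0,0,0,0],[1,0,0,0,0,0,0]]'
python3 - <<'E'
from h import *
from plant import get_obs
o=get_obs();print(o["joint_pos"].round(1));p,R=lev(-.231,.098+.1,"y");print(delta(o,p,R))
s=snap('wrist','w10');ax=-R[:,2]
print("pred knob ctr",proj(s,PV+ax*.1295),"collar top",proj(s,PV+ax*.104))
g=cv2.cvtColor(s["color"],cv2.COLOR_RGB2GRAY);n,L,st,c=cv2.connectedComponentsWithStats(np.uint8(g<28))
for i in range(1,n):
    if st[i,4]>300: print(st[i],c[i].round(1))
import collections
for v in (150,170,190,210,230,250,270): print(v,g[v,240:420:5].tolist())
E
```

```text
clock: 24.38
tool_pos: [0.4592, 0.3055, 0.3984]
orientation: [-180.0, -13.2, -30.1]
force: [0.1, -0.1, -0.2]
opening: 0.0877
gripper_force: 0.0
[ 58.3   7.6 -24.4  15.5 -58.6  -6.6]
[array([-0.07278154,  0.03496389,  0.02068138]), array([-0.00319113,  0.00752391, -0.01853708])]
pred knob ctr [326.69307197 266.13915957] collar top [326.37702349 251.76027239]
[396 221  37  33 913] [414.2 237.2]
[ 302  242   50   49 1943] [326.4 266.4]
[    0   280   640   182 34997] [267.  412.1]
[ 517  280  123  118 7858] [586.4 336.6]
[180 284  38  38 891] [203.4 306.7]
[430 284  38  38 872] [444.2 306.7]
[169 361  31  34 707] [181.5 375. ]
[448 361  32  34 702] [466.3 374.9]
150 [203, 202, 204, 203, 204, 203, 205, 155, 65, 67, 68, 68, 67, 146, 120, 114, 112, 114, 113, 116, 115, 138, 146, 66, 66, 65, 66, 68, 66, 65, 65, 65, 65, 66, 67, 63]
170 [202, 203, 203, 165, 145, 151, 150, 151, 47, 48, 49, 142, 196, 160, 109, 88, 86, 87, 87, 89, 87, 139, 158, 202, 74, 65, 66, 68, 66, 65, 65, 66, 66, 66, 67, 65]
190 [153, 150, 147, 153, 144, 142, 22, 10, 12, 107, 107, 131, 141, 172, 55, 69, 68, 69, 67, 69, 68, 153, 172, 203, 70, 68, 67, 67, 67, 65, 65, 67, 67, 66, 67, 65]
210 [149, 148, 152, 146, 149, 144, 147, 149, 48, 48, 49, 135, 142, 169, 90, 139, 118, 76, 69, 124, 124, 153, 169, 190, 68, 68, 69, 67, 67, 67, 66, 30, 40, 55, 66, 68]
230 [149, 148, 143, 147, 150, 144, 71, 10, 11, 101, 101, 139, 143, 87, 187, 193, 192, 199, 192, 199, 199, 145, 105, 158, 203, 170, 146, 147, 146, 146, 149, 145, 9, 27, 26, 26]
250 [185, 203, 203, 141, 153, 150, 148, 149, 49, 48, 47, 171, 138, 127, 13, 13, 15, 17, 18, 18, 19, 13, 194, 130, 47, 48, 48, 47, 47, 48, 82, 146, 134, 13, 26, 26]
270 [204, 203, 201, 204, 204, 205, 204, 144, 69, 70, 69, 69, 69, 11, 17, 20, 23, 23, 26, 23, 22, 19, 18, 69, 68, 69, 69, 70, 68, 69, 68, 68, 68, 68, 70, 66]
```

Numerical check: knob predicted at (326.7,266.1), seen at (326.4,266.4). Descend along the lever and grip the collar.

```bash
python3 -m handwheel '[[1,-0.07,0.03,0.8,0,0,0],[1,0,0,1,0,0,0],[1,0,0,1,0,0,0],[1,0,0,0.8,0,0,0],[1,0,0,0.4,0,0,0]]'
python3 -m handwheel '[[1,0,0,0,0,0,0],[-1,0,0,0,0,0,0],[-1,0,0,0,0,0,0],[-1,0,0,0,0,0,0],[-1,0,0,0,0,0,0]]'
python3 - <<'E'
from h import *
from plant import get_obs
o=get_obs();print(o["joint_pos"].round(1),o["force"],o["moment"]);p,R=lev(-.231,.098,"y");print(delta(o,p,R))
E
```

```text
clock: 25.05
tool_pos: [0.4769, 0.2939, 0.2996]
orientation: [180.0, -13.2, -30.1]
force: [-0.3, -0.7, -0.1]
opening: 0.0879
gripper_force: 0.0
clock: 25.68
tool_pos: [0.4763, 0.2942, 0.3003]
orientation: [-180.0, -13.2, -30.1]
force: [0.4, -0.1, 0.5]
opening: 0.0532
gripper_force: 0.0
[ 55.6  13.5 -32.2  18.8 -44.8  -9.2] [ 0.36753522 -0.1255365   0.47660982] [0.30310446 0.79952675 0.00333555]
[array([ 0.02688631, -0.01406473,  0.01107771]), array([-0.00072566,  0.00986967, -0.01304565])]
```

```bash
python3 -m handwheel '[[-1,0,0,0,0,0,0],[-1,0,0,0,0,0,0],[-1,0,0,0,0,0,0]]'
python3 -m handwheel '[[-1,0,0,-0.2,0,0,0],[-1,0,0,-0.2,0,0,0],[-1,0,0,-0.11,0,0,0],[-1,0,0,0,0,0,0]]'
python3 - <<'E'
from h import *
from plant import get_obs
o=get_obs();T=tool(o);print(o["joint_pos"].round(1),"force tool axes",T[:3,:3].T@o["force"]);p,R=lev(-.231,.098,"y");print(delta(o,p,R))
for an in(-.1,0,.1,.2,.3,.4,.45): print(an,lev(an,.111,"y")[0].round(4))
E
```

```text
clock: 26.05
tool_pos: [0.4764, 0.2941, 0.3001]
orientation: [180.0, -13.2, -30.1]
force: [-0.8, -0.1, 1.0]
opening: 0.0334
gripper_force: 30.0
clock: 26.55
tool_pos: [0.4737, 0.2956, 0.3124]
orientation: [-180.0, -13.2, -30.1]
force: [0.7, 2.2, -5.5]
opening: 0.0333
gripper_force: 30.0
[ 56.   12.6 -31.4  18.2 -46.6  -8.7] force tool axes [-1.73054896 -2.22850176  5.23711183]
[array([ 0.03434987, -0.01928797,  0.50939717]), array([ 0.00311284,  0.01393072, -0.01381832])]
-0.1 [0.5048 0.2782 0.3187]
0 [0.5281 0.2647 0.32  ]
0.1 [0.5514 0.2512 0.3187]
0.2 [0.5746 0.2379 0.3146]
0.3 [0.5972 0.2248 0.3079]
0.4 [0.6192 0.2121 0.2987]
0.45 [0.6298 0.206  0.2931]
```

Collar lifted 12.7 mm against 5.2 N. Swing the lever about the pivot with the collar held up.

```bash
python3 -m handwheel '[[-1,0.376,0,0.007,0,-0.333,0],[-1,0.753,0,0.026,0,-0.667,0],[-1,0.753,0,0.026,0,-0.667,0],[-1,0.753,0,0.026,0,-0.667,0],[-1,0.376,0,0.007,0,-0.333,0]]'
python3 - <<'E'
from h import *
from plant import get_obs
o=get_obs();T=tool(o);print(o["joint_pos"].round(1),"force tool axes",T[:3,:3].T@o["force"])
an=-.231+np.radians(16)
for d in(.111,):
    p,R=lev(an,d,"y");print(an,delta(o,p,R))
E
```

```text
clock: 27.18
tool_pos: [0.539, 0.2576, 0.3186]
orientation: [180.0, 3.0, -30.2]
force: [-1.7, 1.1, -5.4]
opening: 0.0336
gripper_force: 30.0
[ 43.2  17.8 -13.9  -3.3 -59.2  18.3] force tool axes [-1.73190501 -0.10711732  5.45463637]
0.04825268031909272 [array([ 9.05403197e-05, -2.94342337e-02, -4.30775491e-02]), array([ 0.00613978,  0.03952161, -0.02513936])]
```

```bash
python3 -m handwheel '[[-1,0.376,0,-0.03,0,-0.333,0],[-1,0.753,-0.01,0.015,0,-0.667,0],[-1,0.753,-0.01,0.02,0,-0.667,0],[-1,0.753,-0.01,0.02,0,-0.667,0],[-1,0.753,0,0.026,0,-0.667,0]]'
python3 - <<'E'
from h import *
from plant import get_obs
o=get_obs();T=tool(o);print(o["joint_pos"].round(1),"force tool axes",T[:3,:3].T@o["force"])
an=-.231+np.radians(34)
p,R=lev(an,.111,"y");print(an,delta(o,p,R))
g=T[:3,3]+T[:3,2]*.159;q=RP.T@(g-PV);print("lean",np.arctan2(q[0],q[2]),"d",np.hypot(q[0],q[2]))
E
```

```text
clock: 27.8
tool_pos: [0.61, 0.2166, 0.3025]
orientation: [179.8, 21.1, -30.1]
force: [-5.5, -0.8, -4.5]
opening: 0.0333
gripper_force: 30.0
[ 30.2  27.1   3.  -18.6 -77.5  35.7] force tool axes [-2.43601973  3.47565351  5.78775013]
0.3624119456780721 [array([ 0.02792674, -0.02768485, -0.00920284]), array([ 0.01900023,  0.05848625, -0.0166731 ])]
lean 0.34729416262234475 d 0.1107915465824821
```

```bash
python3 -m handwheel '[[-1,0.508,-0.01,0.012,0,-0.45,0],[-1,0.508,-0.01,0.012,0,-0.45,0],[-1,0,0,0,0,0,0],[-1,0,0,0,0,0,0]]'
python3 - <<'E'
from h import *
from plant import get_obs
o=get_obs();T=tool(o);print("force tool axes",T[:3,:3].T@o["force"])
g=T[:3,3]+T[:3,2]*.159;q=RP.T@(g-PV);print("lean",np.arctan2(q[0],q[2]),"d",np.hypot(q[0],q[2]),"y",q[1])
E
```

```text
clock: 28.3
tool_pos: [0.6301, 0.2051, 0.2922]
orientation: [179.8, 26.3, -30.2]
force: [-5.7, -3.3, -4.2]
opening: 0.0331
gripper_force: 30.0
force tool axes [-1.05294548  5.73574648  5.23385495]
lean 0.4452896104204425 d 0.11046526668030171 y -0.0010360650521102574
```

```bash
python3 -m handwheel '[[-1,0.14,0.02,0.001,0,-0.125,0],[-1,0.14,0.02,0.001,0,-0.125,0],[-1,0,0,0,0,0,0]]'
python3 - <<'E'
from h import *
from plant import get_obs
o=get_obs();T=tool(o);print("force tool axes",T[:3,:3].T@o["force"])
g=T[:3,3]+T[:3,2]*.159;q=RP.T@(g-PV);print("lean",np.arctan2(q[0],q[2]),"d",np.hypot(q[0],q[2]),"y",q[1])
E
```

```text
clock: 28.68
tool_pos: [0.6345, 0.2022, 0.2894]
orientation: [179.9, 27.9, -30.1]
force: [-7.9, 0.8, -1.7]
opening: 0.0333
gripper_force: 30.0
force tool axes [-5.60720253  3.30464371  4.89625991]
lean 0.46039195399950855 d 0.11035158576856455 y -0.0012015677056236656
```

```bash
python3 -m handwheel '[[1,0,0,0,0,0,0],[1,0,0,0,0,0,0],[1,0,0,0,0,0,0],[1,0,0,0,0,0,0]]'
python3 -m handwheel '[[1,0,0,-0.6,0,0,0],[1,0,0,-1,0,0,0],[1,0,0,-1,0,0,0],[1,0,0,-1,0,0,0],[1,0,0,-0.4,0,0,0]]'
python3 -m handwheel '[[1,0,0,0,0,0,0],[1,0,0,0,0,0,0]]'
python3 - <<'E'
from h import *
s=snap('wrist','w11')
g=cv2.cvtColor(s["color"],cv2.COLOR_RGB2GRAY);n,L,st,c=cv2.connectedComponentsWithStats(np.uint8(g<28))
for i in range(1,n):
    if st[i,4]>300: print(st[i],c[i].round(1))
f=np.linspace(0,6.28,80)
for an in(.40,.43,.46):
    ax=RP@[np.sin(an),0,np.cos(an)];e1=RP@[np.cos(an),0,-np.sin(an)]
    print(an,"knob",proj(s,PV+ax*.1295).round(1),end=" ")
    for l in(0,.0125):
        D=np.array([proj(s,PV+ax*(.104+l)+.017*(np.cos(k)*e1+np.sin(k)*RP[:,1])) for k in f]);print("lift",l,D.min(0).round(1),D.max(0).round(1),end=" ")
    print()
for u in(320,327,334): print(u,g[200:262,u].tolist())
for v in(225,235,245,255): print(v,g[v,285:370:2].tolist())
E
```

```text
clock: 29.18
tool_pos: [0.636, 0.202, 0.2904]
orientation: [-180.0, 27.7, -30.1]
force: [-0.2, 0.2, -0.5]
opening: 0.0677
gripper_force: 0.0
clock: 29.8
tool_pos: [0.677, 0.178, 0.3809]
orientation: [-179.9, 27.6, -30.1]
force: [-0.9, 0.4, -0.5]
opening: 0.0876
gripper_force: 0.0
clock: 30.05
tool_pos: [0.6758, 0.1788, 0.3777]
orientation: [179.9, 27.8, -30.1]
force: [0.1, -0.4, 0.0]
opening: 0.0877
gripper_force: 0.0
[389 232  32  36 739] [405.  247.7]
[ 302  239   49   47 1508] [325.  262.2]
[    0   280   640   182 36033] [263.5 411.9]
[ 518  280  122  118 6096] [577.8 322.9]
[180 284  38  38 890] [203.5 306.7]
[430 284  38  38 873] [444.1 306.8]
[180 361  20  32 337] [187.6 371.7]
[448 361  26  37 437] [460.8 376. ]
0.4 knob [324.1 271.8] lift 0 [296.7 228.5] [351.4 279.1] lift 0.0125 [295.4 235.6] [352.8 288.2] 
0.43 knob [324.1 265.5] lift 0 [296.5 223.3] [351.5 275. ] lift 0.0125 [295.2 229.5] [352.9 283.3] 
0.46 knob [324.1 259. ] lift 0 [296.4 218.1] [351.6 270.7] lift 0.0125 [295.1 223.5] [353.  278.3] 
320 [107, 114, 110, 160, 182, 181, 175, 149, 158, 177, 130, 80, 80, 89,
[... 909 characters left out ...]
20, 212, 141, 112, 99, 87, 181, 150, 130, 129, 124, 123, 123, 124, 121, 123, 123]
235 [184, 199, 192, 197, 182, 155, 211, 93, 131, 160, 158, 157, 155, 151, 151, 173, 214, 214, 219, 222, 218, 212, 213, 220, 220, 219, 220, 221, 223, 218, 220, 221, 190, 101, 212, 218, 218, 165, 151, 152, 150, 151, 151]
245 [226, 224, 222, 222, 221, 218, 215, 140, 154, 156, 157, 142, 58, 12, 15, 14, 14, 14, 15, 17, 17, 17, 16, 17, 17, 17, 17, 16, 14, 144, 220, 220, 214, 218, 201, 217, 220, 224, 223, 223, 225, 225, 223]
255 [219, 223, 226, 223, 221, 221, 223, 224, 191, 46, 14, 14, 15, 17, 18, 21, 25, 29, 29, 30, 30, 29, 28, 27, 25, 25, 25, 22, 21, 20, 20, 19, 142, 213, 223, 225, 224, 223, 224, 217, 220, 224, 222]
```

Released: the knob sits at lean about 0.44, and the collar's top disc matches "down" (v 220 against 221.6 predicted down, 227.5 lifted). Back off a little and check press and bystanders numerically.

```bash
python3 -m handwheel '[[1,0,0,-1,0,0,0],[1,0,0,-1,0,0,0],[1,0,0,-0.5,0,0,0],[1,0,0,0,0,0,0]]'
python3 - <<'E'
from h import *
n=snap('side','sideE');t=snap('top','topE');o=load('side6');t0=load('top0');t6=load('top6')
g=lambda s:cv2.cvtColor(s["color"],cv2.COLOR_RGB2GRAY)
def comps(s,u0,v0,w,h,th=30):
    k,L,st,c=cv2.connectedComponentsWithStats(np.uint8(g(s)[v0:v0+h,u0:u0+w]<th));return [(st[i].tolist(),(c[i]+[u0,v0]).round(1).tolist()) for i in range(1,k) if st[i,4]>15]
print("pad dark before",comps(o,440,180,70,70),"\nafter",comps(n,440,180,70,70))
def match(A,B,u,v,r=14):
    T=g(A)[v-r:v+r,u-r:u+r];S=g(B)[v-r-12:v+r+12,u-r-12:u+r+12];m=cv2.matchTemplate(S,T,cv2.TM_CCOEFF_NORMED);_,x,_,l=cv2.minMaxLoc(m);return round(x,2),(l[0]-12,l[1]-12)
for nm,A,B,u,v in(("glue side",o,n,468,252),("jar side",o,n,455,200),("mug side",load('side0'),n,188,226),("can side",load('side0'),n,190,280),("glue top",t6,t,460,261),("jar top",t6,t,459,190),("mug top",t0,t,193,197),("can top",t0,t,197,268)): print(nm,match(A,B,u,v))
for nm,X in(("pad up z",.084),("pad down z",.061)):
    m=np.load("pose.npz")['m2'];print(nm,[proj(n,[*m,X+d]).round(1).tolist() for d in(0,.01)])
E
```

```text
clock: 30.6
tool_pos: [0.7014, 0.1641, 0.4339]
orientation: [-180.0, 27.7, -30.1]
force: [-0.2, -0.3, 0.5]
opening: 0.0878
gripper_force: 0.0
pad dark before [([26, 34, 10, 11, 51], [469.4, 219.8]), ([54, 44, 10, 17, 66], [497.6, 230.2])] 
after [([24, 0, 6, 26, 88], [466.4, 192.6]), ([24, 39, 10, 12, 61], [468.0, 225.6]), ([53, 41, 12, 22, 125], [497.2, 230.5])]
glue side (0.96, (0, 0))
jar side (0.99, (0, 0))
mug side (0.32, (-12, -4))
can side (0.64, (-12, 12))
glue top (1.0, (0, 0))
jar top (1.0, (0, 0))
mug top (-0.03, (-12, 12))
can top (0.41, (-12, 12))
pad up z [[471.1, 220.0], [471.9, 217.6]]
pad down z [[469.2, 225.4], [470.0, 223.0]]
```

The pad came down: its centroid went from (469.4,219.8) to (468.0,225.6), as predicted for 23 mm. Glue and jar are unmoved. Mug and can are hidden by the arm, so I move aside and check them and the sled.

```bash
python3 -m handwheel '[[1,0,1,0,0,0,0],[1,0,1,0,0,0,0],[1,0,1,0,0,0,0],[1,0,1,0,0,0,0],[1,0,1,0,0,0,0]]' >/dev/null
python3 -m handwheel '[[1,0,1,0,0,0,0],[1,0,1,0,0,0,0],[1,0,1,0,0,0,0],[1,0,1,0,0,0,0],[1,0,0,0,0,0,0]]'
python3 - <<'E'
from h import *
n=snap('side','sideF');t=snap('top','topF')
e=lambda s:cv2.Canny(cv2.cvtColor(s["color"],cv2.COLOR_RGB2GRAY),40,120)
def match(A,B,u,v,r=18,f=e):
    T=f(A)[v-r:v+r,u-r:u+r];S=f(B)[v-r-8:v+r+8,u-r-8:u+r+8];m=cv2.matchTemplate(S,T,cv2.TM_CCOEFF_NORMED);_,x,_,l=cv2.minMaxLoc(m);return round(x,2),(l[0]-8,l[1]-8)
s0,t0=load('side0'),load('top0')
for nm,A,B,u,v in(("mug side",s0,n,188,226),("can side",s0,n,190,280),("mug top",t0,t,193,197),("can top",t0,t,197,268)): print(nm,match(A,B,u,v))
z=np.load("pose.npz");
c=n["color"].astype(int);sl=np.uint8((c[:,:,0]-c[:,:,2])>40)[180:260,400:500]
print("wood bbox",cv2.boundingRect(sl),"pred home rear corners",[proj(n,[*(z['m2']+z['R']@np.array(q)),.031]).round() for q in((-.045,.145),(.045,.145),(-.045,-.045))])
E
```

```text
clock: 31.95
tool_pos: [0.5875, -0.0325, 0.4344]
orientation: [-180.0, 27.7, -30.2]
force: [0.7, 0.5, -0.5]
opening: 0.0878
gripper_force: 0.0
mug side (0.79, (0, 0))
can side (0.78, (0, 0))
mug top (0.69, (0, 0))
can top (0.49, (1, 0))
wood bbox (11, 32, 77, 38) pred home rear corners [array([411., 246.]), array([409., 217.]), array([487., 247.])]
```

```bash
python3 -c "
from plant import *
print(close_job())"
```

```text
the job is handed in; nothing more can be done
None
```

The job is handed in: the sled is home within about 1 mm of the tape marks, the pad is down on the joint, the lever is at press with the collar dropped, and the bottle, jar, can and mug have not moved (about 32 s used; no verdict returned).

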